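Rotate three parts to load the gauge fixture

ROBOT

A 6-joint arm with a two-finger parallel gripper is mounted at the origin on the work surface. World frame = base frame: x ahead of the robot, y to its left, z up, the work surface at z = 0. Lengths are in mm, angles in rad, forces in N, time in s.
With the tool pointing down it reaches from about 275 to 1000 mm from the base axis. Payload 8.4 kg.
Tool frame: the origin (TCP) lies at the very end of the fingers, on their centre line; the grasp point (between the pads) lies 19 mm behind it; z points along the fingers, x is the direction in which the jaws open and shut, and the axes are right-handed (so a half turn about z gives the same grasp; the last joint's range is limited). The gripper opens to 85 mm and grips with 20 to 120 N. Pads are 22 mm wide; open, the fingers measure 114 mm over their backs; the gripper's body (76 mm by 85 mm) begins 54 mm behind the grasp point. The pads swing forward as they close: fully open they stand 13 mm farther back than shut.
Start: joints at [1.306, 0.353, 1.633, -0, 1.155, -0.002], TCP at [162.364, 603.544, 231.281] pointing down, gripper open.
Joint ranges: [-2.63, 2.63], [-0.92, 2.1], [0.06, 2.66], [-1.3, 4.44], [0, 2.69], [-3.02, 3.02]. Speed limits (rad/s): [2.22, 2.22, 2.79, 3.14, 3.14, 3.14].

INTERFACE

Orientations are given as a unit quaternion [w, x, y, z].
In Python, from cell import telemetry, cams, order, nets gives the robot as it stands.
- The arm moves only by the shell command python3 -m inch 'ROWS' [FORCE]. ROWS is JSON, a list of rows, each an object with "rotation": the turn, a rotation vector about the tool's x, y, z in rad, a list of three; "dp": the shift along the tool's x, y, z in m, a list of three; "claw": the gripper's target within -1 to 1 (shut at 1, half-way at 0, fully open at -1). In form: [{"rotation": [wx, wy, wz], "dp": [tx, ty, tz], "claw": claw}, ...]. A call has 1 to 8 rows; each row is the pose to reach, as a shift and turn from the pose measured when the call began, along the tool's axes at that moment; what a row does not reach only later rows make up. A row lasts 1/10 s, in which the tool goes at most 50 mm and 8.59 degrees, less where a joint would pass 70% of its speed; a pose out of reach is approached as far as the arm can. A call with a gripper value outside its range is refused whole. The fingers move at their own pace and stop on an object; FORCE is the grip in N (left out, the last holds). Time passes only in rows, so rows that repeat a pose let the fingers close. It gives the time, the measured TCP pose, the force and the opening at its end, in the units of the state.
- telemetry.get_obs(): the state, without advancing time (a new reading comes with each control period).
- cams.get_image(name): name is "scene" or "side" or "wrist"; returns a dict with "pixels" (420x560x3 uint8, red, green, blue), "intrinsics" (3x3 intrinsics, pixels), "position" and "orientation" of the camera in the world. Camera axes: x right, y down, z forward; pixel columns grow to the right and rows downward; lengths in mm; the calibration is good to about 2 mm. A picture is of the moment at which its call begins. There is no depth.
- order.sign_off(): hands the job in, once; it reports no verdict.
Trained networks look in the newest picture that a camera, given by its name, has taken for a name from the list of things; names that differ only in an ending like _2 or _b are one class to them, and where a whole thing is asked for, a point or a joint stands for the part that bears it (a point fixed in the world has none). Each returns a list of dicts, best first, with "conf" (0 to 1); they miss things now and then, are a little off and sometimes report something else, mostly with a low value. They report only what shows in the picture. A call takes as long as a camera call. They do not tell look-alikes from the thing itself.
- nets.regions_of(camera, label): "mask" (420x560 bool, what is visible of it).
- nets.place_of(camera, label): "at" ([x, y, z] in mm, in world coordinates, good to about 4 mm: a listed point, or the origin of a listed thing).
The state is a dict: "t": time; "joint_positions": joint angles; "dq": joint speeds; "joint_efforts": joint torques, N m; "ee_pos": TCP position; "tool_rot": TCP orientation; "force": force on the tool from outside, world axes, zero at the start; "moment": the same for the moment, N m; "finger_gap": opening from 0.0 (shut) to 1.0 (fully open).
Only numpy, scipy, OpenCV 4.12 (cv2) and the standard library are available. Lean on these libraries where they do the work, as an engineer would, in place of code of your own. Each camera call takes 0.05 s, during which the arm holds its last target.

TASK

The three parts each stand in another one's place: first set the grey pressure sensor aside on the free cork pad, then put the black tee fitting in the middle of the square steel tray and the yellow test plug in the middle of the round white dish, and only when both are there stand the sensor inside the ring of the gauge fixture. All three end upright and let go, the sensor is never tipped over, and the brass nut, the wrench and the handheld unit stay where they are.

Things in the scene. Friction and masses are not known exactly. Their poses are not given: they have to be found in the camera images.
- sensor: digital pressure sensor, grey aluminium, standing upright: foot 48 mm diameter and 16 mm high, round body 38 mm diameter from 18 to 70 mm above the foot, black connector 20 mm diameter on top, 82 mm high in all; about 250 g. Origin at the centre of its underside, z up. Starts in the square tray.
- fitting: black polymer tee fitting, branch up: the run lies along its x axis, 70 mm long, end collars 32 mm square; the round branch, 26 mm diameter, rises from the run's middle to 62 mm, with a 29 mm collar from 62 to 68 mm. About 70 g. Grip the branch across the run (along its y axis). Origin at the centre of its underside, z up. Starts in the round dish.
- plug: yellow plastic test plug, standing upright: skirt 44 mm diameter and 13 mm high, above it a round ribbed grip 34 mm diameter up to 60 mm. About 60 g. Origin at the centre of its underside, z up. Starts in the ring of the fixture.
- fixture: gauge fixture, fixed: grey block 90 mm wide (y), 30 mm high, from x = -45 to 120 mm. Its seat is the block's top inside an aluminium ring, 66 mm inner, 76 mm outer diameter, 4 mm high. Origin under the ring's centre at cart-top height: the seat is 30 mm above it. A dial gauge and an open cam lever (not used) stand at x = 85 to 122 mm, up to 108 mm high. Place of the sensor at the end.
- tray: square steel tray, fixed, 115 mm square outside, 105 mm inside, rim 12 mm high, floor 5 mm thick. Origin at the centre of its underside, x and y along its sides. Place of the fitting at the end, in any direction.
- dish: round white dish, fixed, 100 mm outer and 90 mm inner diameter, rim 11 mm high, floor 4 mm thick. Origin at the centre of its underside. Place of the plug at the end.
- pad: free square cork pad, fixed, 100 mm square and 4 mm thick, empty at the start. Origin at the centre of its underside. The sensor waits here.
- nut: brass union nut, six-sided ring about 41 mm across and 18 mm high, lying near the robot; bystander. Origin at the centre of its underside.
- wrench: steel wrench, 160 mm long, lying flat along its x axis on the far side; bystander.
- handheld: grey handheld calibrator with keys and a screen, 150 x 75 x 28 mm, lying flat on the far left; bystander. Origin at the centre of its underside.
There are look-alikes about, which are no part of the job. Of the things shaped like the fixture, the grey one is meant. Of the things shaped like the sensor, the grey one is meant.

How it is judged (in metres and radians):
On the way, in this order (a step that is already met when the one before it is completed fails the run):
1. the sensor stands released on the cork pad (horizontal distance between sensor and pad below 0.03 m and z of sensor in the frame of pad between 0.001 and 0.007 m and angle between sensor's own z axis and vertical below 0.12 rad and contact force between sensor and the fingers below 0.3 N and linear speed of sensor below 0.03 m/s), for 0.2 s.
2. the fitting stands in the tray and the plug in the dish while the sensor still waits on the pad (all of step 1 and horizontal distance between fitting and tray below 0.015 m and z of fitting in the frame of tray between 0.002 and 0.008 m and angle between each of fitting, plug's own z axis and vertical below 0.12 rad and contact force between each of fitting, plug and the fingers below 0.3 N and linear speed of each of fitting, plug below 0.03 m/s and horizontal distance between plug and dish below 0.015 m and z of plug in the frame of dish between 0.001 and 0.007 m), for 0.2 s.
At the end, for the whole second after the job is handed in: The sensor stands upright on the seat inside the fixture's ring (within 12 mm of its centre), the fitting stands branch up on the tray's floor within 15 mm of the middle, the plug stands on the dish's floor within 15 mm of the middle; all are let go and at rest (horizontal distance between sensor and fixture below 0.012 m and z of sensor in the frame of fixture between 0.027 and 0.033 m and angle between each of sensor, fitting, plug's own z axis and vertical below 0.12 rad and contact force between each of sensor, fitting, plug and the fingers below 0.3 N and linear speed of each of sensor, fitting, plug below 0.03 m/s and horizontal distance between fitting and tray below 0.015 m and z of fitting in the frame of tray between 0.002 and 0.008 m and horizontal distance between plug and dish below 0.015 m and z of plug in the frame of dish between 0.001 and 0.007 m); the robot touches nothing.
It fails at once if the sensor is tipped over (more than about 30 degrees) (angle between sensor's own z axis and vertical above 0.52 rad).
It fails at once if the nut is displaced by more than 25 mm (distance of nut from where it was at the start of the episode above 0.025 m).
It fails at once if the wrench is displaced by more than 25 mm (distance of wrench from where it was at the start of the episode above 0.025 m).
It fails at once if the handheld is displaced by more than 25 mm (distance of handheld from where it was at the start of the episode above 0.025 m).
It also fails if it takes over 115 s, if anything falls off the work surface, if the arm or the gripper's body presses on something with over 40 N, if the wrist force passes 120 N, or if a joint passes its speed limit or range.

## Working session

There is one attempt and no reset: what is moved stays moved. The work goes in short steps, Python scripts to look and compute and a shell command to move; the robot and the scene stay as the last step left them, time stands still between calls to the robot, and variables do not carry over. Pictures are saved under pics/ and viewed, and the job is handed in when it is done.

```bash
mkdir -p pics; ls
cat > h.py <<'E'
import numpy as np, cv2
from cell import telemetry, cams, order, nets
from scipy.spatial.transform import Rotation as R
def Rq(q): return R.from_quat([q[1],q[2],q[3],q[0]])
def snap(cam,fn):
    im=cams.get_image(cam); cv2.imwrite('pics/'+fn,im['pixels'][:,:,::-1]); return im
def ray(im,u,v,z):
    K=np.array(im['intrinsics']);d=Rq(im['orientation']).apply(np.linalg.solve(K,[u,v,1.]));p=np.array(im['position'])
    return p+d*(z-p[2])/d[2]
def proj(im,P):
    c=Rq(im['orientation']).inv().apply(np.array(P)-np.array(im['position']));q=np.array(im['intrinsics'])@c;return q[:2]/q[2]
E
python3 - <<'E'
from h import *
o=telemetry.get_obs();print(o)
for c in ['scene','side','wrist']:
    im=snap(c,c+'0.png');print(c,im['position'],im['orientation'],im['intrinsics'][0][0])
    for n in ['sensor','fitting','plug','fixture','tray','dish','pad','nut','wrench','handheld']:
        print(n,[(np.round(a['at']).tolist(),round(a['conf'],2)) for a in nets.place_of(c,n)])
E
```

```text
pics
{'t': 0.0, 'joint_positions': array([ 1.30560566e+00,  3.53637083e-01,  1.63415611e+00,  1.35771182e-05,
        1.15520242e+00, -2.40535863e-03]), 'dq': array([-1.74162327e-04,  5.12488201e-04, -1.99138022e-05, -3.93097314e-06,
       -1.42475750e-03,  4.02362493e-04]), 'joint_efforts': array([ 5.81016120e-04, -6.05258131e+01, -3.42063439e+01,  6.94703772e-05,
        9.51899390e-03,  7.01110253e-05]), 'ee_pos': array([162.22788081, 603.07179847, 230.55919497]), 'tool_rot': array([ 4.20480077e-04,  7.93654815e-01,  6.08367934e-01, -5.61519013e-04]), 'force': array([-0.5735996 , -0.220267  ,  0.29394656]), 'moment': array([ 0.0627729 ,  0.01824058, -0.01543971]), 'finger_gap': 0.996414419683276}
scene [1331.93059588  259.81285336  672.4496568 ] [-0.2716661   0.52348675  0.72277784 -0.36021015] 402.7690260741269
sensor [([641.0, -119.0, -1.0], 0.92), ([512.0, -80.0, 1.0], 0.91)]
fitting [([530.0, -331.0, 3.0], 0.87)]
plug [([551.0, 132.0, 28.0], 0.84), ([523.0, 352.0, -7.0], 0.57), ([551.0, 132.0, 1.0], 0.27)]
fixture [([550.0, 127.0, -0.0], 0.96), ([312.0, 211.0, 2.0], 0.84)]
tr
[... 372 characters left out ...]
533.9079894739008
sensor [([638.0, -115.0, 1.0], 0.98), ([516.0, -84.0, 2.0], 0.95)]
fitting [([528.0, -329.0, 6.0], 0.91)]
plug [([554.0, 134.0, 32.0], 0.85)]
fixture [([311.0, 209.0, 2.0], 0.98), ([550.0, 135.0, 1.0], 0.86)]
tray [([508.0, -88.0, 1.0], 0.83), ([743.0, 321.0, -1.0], 0.35)]
dish [([530.0, -326.0, -2.0], 0.62)]
pad [([526.0, 350.0, 3.0], 0.7)]
nut [([358.0, 22.0, -1.0], 0.73)]
wrench [([800.0, 11.0, 2.0], 0.69)]
handheld [([527.0, 351.0, -0.0], 0.62)]
wrist [ 80.42375181 625.78700382 373.77008664] [0.13160127 0.78268664 0.60001364 0.1003313 ] 352.032435609365
sensor []
fitting []
plug []
fixture [([315.0, 211.0, 3.0], 0.97)]
tray []
dish []
pad []
nut []
wrench []
handheld []
```

View pics/scene0.png

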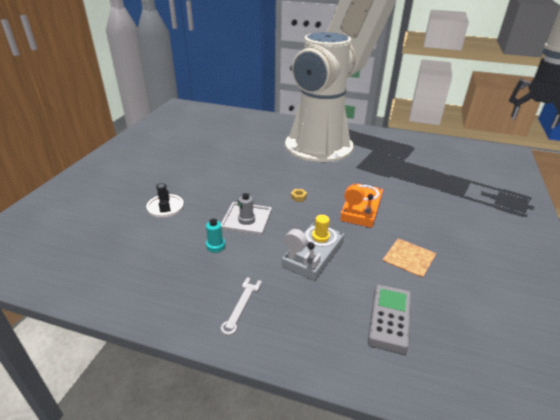

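View pics/side0.png

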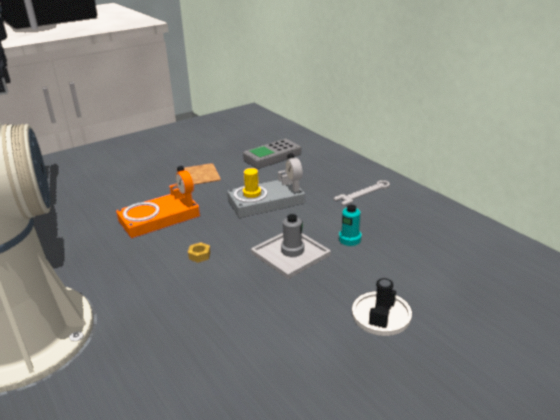

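View pics/wrist0.png

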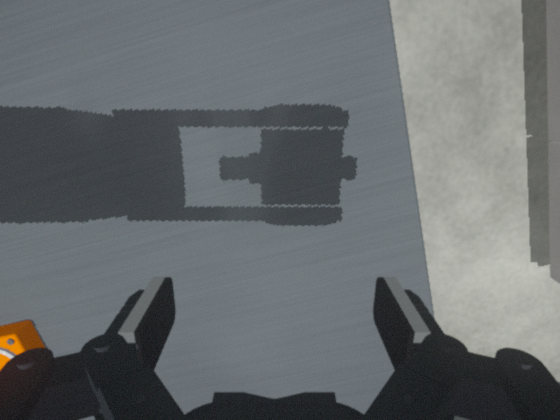

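The grey sensor is in the tray (scene ~246,210), the tee is in the dish (~164,200), and the plug is in the grey fixture (~321,230). The pad is empty (~410,257). The turquoise sensor and orange fixture are the look-alikes. Next I'll measure the yaws and refine the positions.

```bash
cat >> h.py <<'E'
def goal(p,yaw=None):
    """dp and rotation (tool axes) to reach world TCP p, tool down, jaw axis x at yaw (mod pi)"""
    o=telemetry.get_obs();r=Rq(o['tool_rot'])
    dp=r.inv().apply(np.array(p)-o['ee_pos'])/1000
    x=r.as_matrix()[:,0];cur=np.arctan2(x[1],x[0])
    if yaw is None: yaw=cur
    d=(yaw-cur+np.pi/2)%np.pi-np.pi/2
    y=cur+d
    T=R.from_matrix(np.array([[np.cos(y),np.sin(y),0],[np.sin(y),-np.cos(y),0],[0,0,-1]]).T)
    rv=(r.inv()*T).as_rotvec()
    print('pos',o['ee_pos'].round(1),'yaw',round(cur,3),'j6',o['joint_positions'][5].round(2),'t',o['t'],'gap',round(o['finger_gap'],3),'F',o['force'].round(1))
    print('dp',dp.round(4).tolist(),'rot',rv.round(3).tolist())
E
python3 - <<'E'
from h import *
S=cams.get_image('scene')
px=S['pixels'][140:300,140:460,::-1]
cv2.imwrite('pics/z.png',cv2.resize(px,None,fx=2.5,fy=2.5,interpolation=cv2.INTER_CUBIC))
S=cams.get_image('side')
px=S['pixels'][150:350,100:420,::-1]
cv2.imwrite('pics/z2.png',cv2.resize(px,None,fx=2.5,fy=2.5,interpolation=cv2.INTER_CUBIC))
E
```

```text
(no output)
```

View pics/z.png

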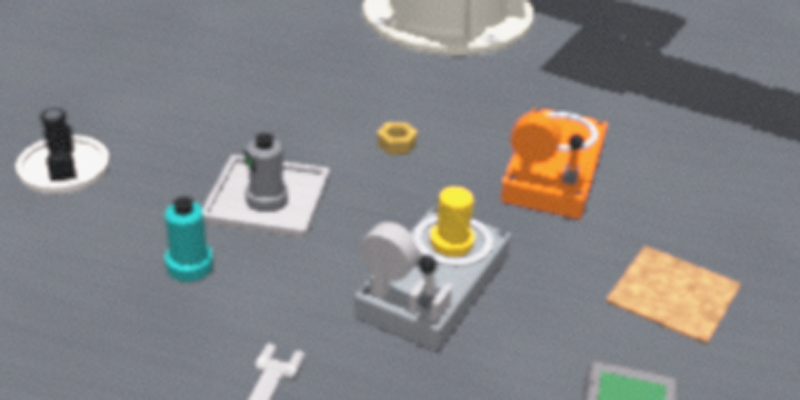

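View pics/z2.png

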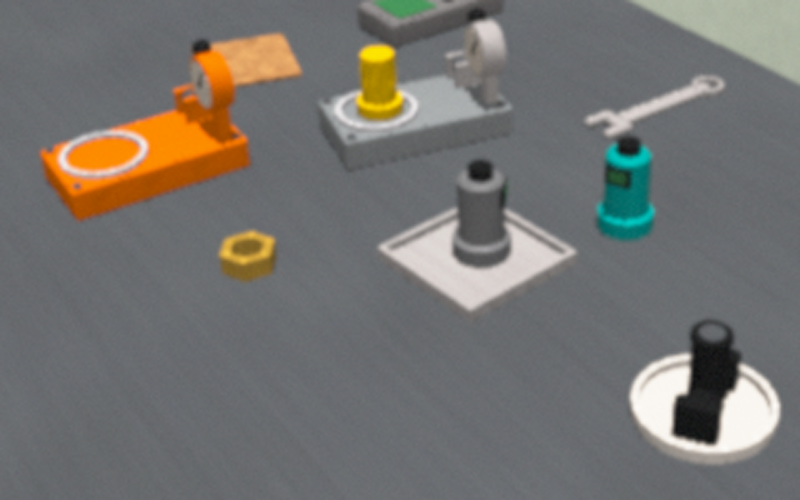

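Side zoom: the fixture's top edge runs from (345,142) to (511,105), and the tee's run goes towards the camera from (712,375) to (700,415). I'll back-project these for the yaws.

Run:
```python
from h import *
S=cams.get_image('side')
f=lambda u,v,z:ray(S,100+u/2.5,150+v/2.5,z)
a,b,c=f(345,142,30),f(511,105,30),f(319,107,30)
print('fix',a,b,c,np.arctan2(*(b-a)[1::-1]),np.arctan2(*(a-c)[1::-1]))
for n in ['sensor','plug','fitting','dish','tray','pad','fixture']:
    for cam in ['side','scene']:
        im=cams.get_image(cam)
        for r in nets.regions_of(cam,n)[:2]:
            m=r['mask'];ys,xs=np.nonzero(m);print(n,cam,round(r['conf'],2),xs.min(),xs.max(),ys.min(),ys.max(),
              ray(im,xs.mean(),ys.mean(),{'dish':8,'tray':8,'pad':4}.get(n,30))[:2].round(1))
```

```text
fix [499.59639271  96.84194944  30.        ] [659.55165789  61.34703347  30.        ] [513.89524231 168.04877153  30.        ] -0.21836688680129154 -1.76896801480332
sensor side 0.7 339 362 205 246 [ 644.6 -117.6]
sensor side 0.68 281 304 214 257 [525.5 -75. ]
sensor scene 0.88 206 225 218 253 [ 636.8 -117.8]
sensor scene 0.64 239 255 193 224 [502.3 -85.9]
plug side 0.7 243 261 169 198 [581.2 170.4]
plug scene 0.71 312 329 215 242 [521.2 128.4]
fitting side 0.97 369 396 279 328 [ 527.1 -333.7]
fitting side 0.16 188 210 243 262 [345.9  -9.4]
fitting scene 0.57 157 170 183 212 [ 526.7 -326.7]
fitting scene 0.45 383 435 239 276 [558.6 350.6]
dish side 0.72 353 411 292 335 [ 523.1 -337.9]
dish scene 0.89 147 184 195 216 [ 533.7 -318. ]
tray side 0.9 251 330 234 278 [ 499.8 -101.6]
tray scene 0.75 222 270 202 234 [521.2 -79.2]
pad scene 0.56 384 435 239 276 [526.7 354.9]
fixture side 0.76 228 304 154 217 [598.  105.5]
fixture side 0.57 117 199 166 238 [358.1 194.4]
fixture scene 0.97 282 343 223 279 [613.5 121.1]
fixture scene 0.64 341 382 183 226 [374.5 209.6]
```

Run:
```python
from h import *
goal([470,350,260],1.4)
goal([470,130,260],1.4)
```

```text
pos [162.3 603.5 231.3] yaw 1.308 j6 -0.0 t 3.2 gap 1.0 F [-0.1  0.6  0.4]
dp [-0.1649, 0.3629, -0.0287] rot [-0.0, 0.0, -0.092]
pos [162.3 603.5 231.3] yaw 1.308 j6 -0.0 t 3.2 gap 1.0 F [-0.1  0.6  0.4]
dp [-0.3774, 0.4201, -0.0287] rot [-0.0, 0.0, -0.092]
```

```bash
python3 -m inch '[{"rotation":[0,0,-0.05],"dp":[-0.16,0.36,-0.05],"claw":-1},{"rotation":[0,0,-0.05],"dp":[-0.16,0.36,-0.05],"claw":-1},{"rotation":[0,0,-0.05],"dp":[-0.16,0.36,-0.05],"claw":-1},{"rotation":[0,0,-0.05],"dp":[-0.16,0.36,-0.05],"claw":-1},{"rotation":[0,0,-0.05],"dp":[-0.16,0.36,-0.05],"claw":-1},{"rotation":[0,0,-0.05],"dp":[-0.16,0.36,-0.05],"claw":-1},{"rotation":[0,0,-0.05],"dp":[-0.16,0.36,-0.05],"claw":-1},{"rotation":[0,0,-0.05],"dp":[-0.16,0.36,-0.05],"claw":-1}]'
python3 - <<'E'
from h import *
im=snap('wrist','w1.png')
goal([500,130,270],1.36)
print([(np.round(a['at'],1).tolist(),round(a['conf'],2)) for a in nets.place_of('wrist','pad')])
for r in nets.regions_of('wrist','pad')[:1]:
    ys,xs=np.nonzero(r['mask']);print(xs.min(),xs.max(),ys.min(),ys.max(),ray(im,xs.mean(),ys.mean(),4))
E
```

```text
t: 4.0
ee_pos: [470.0, 353.9, 281.8]
tool_rot: [0.0, 0.778, 0.628, 0.0]
force: [1.1, 0.7, -0.5]
finger_gap: 1.0
pos [475.1 350.2 282.8] yaw 1.356 j6 -0.72 t 4.05 gap 1.002 F [ 3.5 -3.8  0.3]
dp [-0.2098, 0.0712, 0.0132] rot [0.005, 0.0, -0.004]
[([519.9, 353.0, -0.1], 0.9)]
240 326 156 238 [518.64621632 352.69031976   4.        ]
```

View pics/w1.png

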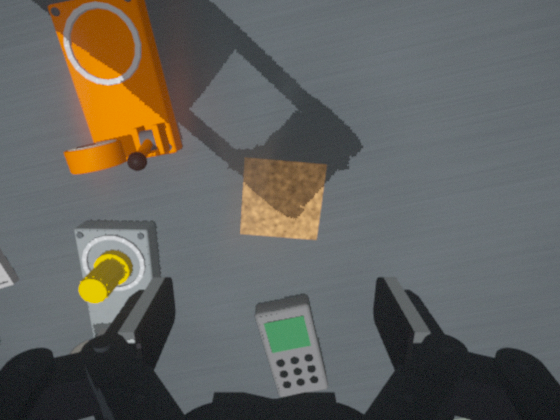

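The pad is clear at wrist pixel (283,198), about (520,352) in world. The fixture and plug are at (115,265). Next I'll look over the fixture and tray.

```bash
python3 -m inch '[{"rotation":[0,0,0],"dp":[-0.32,0.04,-0.03],"claw":-1},{"rotation":[0,0,0],"dp":[-0.32,0.04,-0.03],"claw":-1},{"rotation":[0,0,0],"dp":[-0.32,0.04,-0.03],"claw":-1},{"rotation":[0,0,0],"dp":[-0.32,0.04,-0.03],"claw":-1},{"rotation":[0,0,0],"dp":[-0.32,0.04,-0.03],"claw":-1},{"rotation":[0,0,0],"dp":[-0.32,0.04,-0.03],"claw":-1},{"rotation":[0,0,0],"dp":[-0.32,0.04,-0.03],"claw":-1},{"rotation":[0,0,0],"dp":[-0.32,0.04,-0.03],"claw":-1}]'
python3 - <<'E'
from h import *
im=snap('wrist','w2.png')
goal([514,-82,300],1.36)
for n in ['sensor','plug','fixture','tray']:
  print(n,[(np.round(a['at'],1).tolist(),round(a['conf'],2)) for a in nets.place_of('wrist',n)])
r=nets.regions_of('wrist','tray')[0]
ys,xs=np.nonzero(r['mask']);print(xs.min(),xs.max(),ys.min(),ys.max())
E
```

```text
t: 4.95
ee_pos: [440.0, 31.0, 311.9]
tool_rot: [0.0, 0.78, 0.626, 0.001]
force: [0.3, 0.1, -0.4]
finger_gap: 0.997
pos [440.3  32.4 311.7] yaw 1.352 j6 -1.28 t 5.0 gap 1.002 F [ 0.2  0.4 -1.1]
dp [-0.0957, 0.0968, 0.0117] rot [0.001, -0.001, -0.008]
sensor [([516.6, -77.7, 7.5], 0.96), ([643.2, -118.4, 0.4], 0.57), ([799.7, 17.4, -4.0], 0.53)]
plug [([553.8, 132.1, 27.3], 0.55)]
fixture [([314.1, 208.9, 1.8], 0.94), ([552.9, 131.6, -2.1], 0.8)]
tray [([509.7, -89.4, 0.6], 0.97)]
144 254 169 269
```

View pics/w2.png

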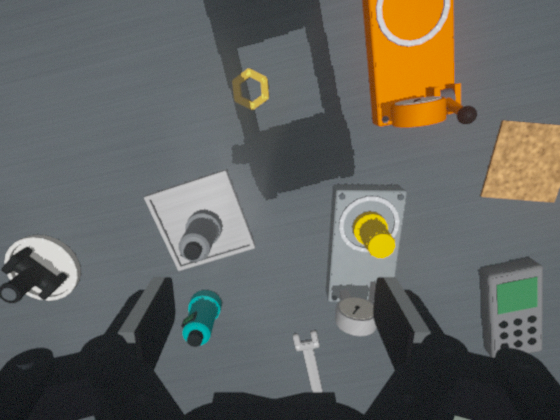

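Good view: ring centre about (369,225), tray corners (145,197), (228,171), (255,247), (178,270), and dish about (42,268). I'll convert these to world coordinates.

Run:
```python
from h import *
im=cams.get_image('wrist')
P=im['pixels'][:,:,::-1]
z=np.hstack([cv2.resize(P[160:310,320:420],None,fx=4,fy=4),cv2.resize(P[210:310,0:100],(400,400)).__class__((600,400,3),np.uint8)*0+cv2.copyMakeBorder(cv2.resize(P[225:310,0:100],None,fx=4,fy=4),0,260,0,0,cv2.BORDER_CONSTANT)])
cv2.imwrite('pics/w2z.png',z)
g=lambda u,v,zz:ray(im,u,v,zz).round(1)
print('ring',g(369,225,33))
t=[g(145,197,11),g(228,171,12),g(255,247,12),g(178,270,12)];print('tray',t,np.mean(t,0))
print('dish',g(42,268,10))
print('fix edge',g(334,187,30),g(329,298,30),g(405,188,30))
# sensor: foot / top connector
print('sensor top',g(193,246,82),'plug top',g(379,245,90))
```

```text
ring [550.  135.4  33. ]
tray [array([ 457.5, -143.6,   11. ]), array([446.7, -27.6,  12. ]), array([558.6, -18.5,  12. ]), array([ 570.2, -133.2,   12. ])] [508.25  -80.725  11.75 ]
dish [ 526.9 -321.7   10. ]
fix edge [491.1  99.8  30. ] [649.   67.4  30. ] [511.4 186.3  30. ]
sensor top [510.1 -77.4  82. ] plug top [550.7 132.1  90. ]
```

View pics/w2z.png

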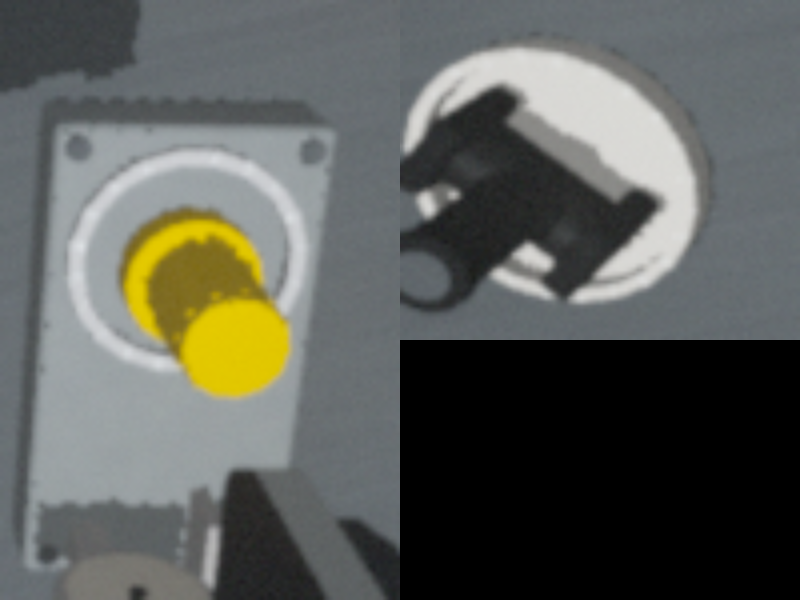

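Run:
```python
from h import *
goal([513,-80,140],1.36)
im=cams.get_image('wrist')
g=lambda u,v,zz:ray(im,u,v,zz)
a=g(505/4-100,225+90/4,36);b=g(655/4-100,225+195/4,36);d=b-a;print('tee',a,b,np.arctan2(d[1],d[0]),np.linalg.norm(d))
```

```text
pos [440.7  33.8 311.3] yaw 1.356 j6 -1.28 t 5.3 gap 1.002 F [-0.  -1.1 -0.6]
dp [-0.0958, 0.0948, 0.1713] rot [0.0, -0.001, -0.004]
tee [ 484.54952407 -307.27524832   36.        ] [ 531.37939691 -275.05786504   36.        ] 0.6026040454513009 56.841857602643806
```

```bash
python3 -m inch '[{"rotation":[0,0,0],"dp":[-0.096,0.095,0.06],"claw":-1},{"rotation":[0,0,0],"dp":[-0.096,0.095,0.08],"claw":-1},{"rotation":[0,0,0],"dp":[-0.096,0.095,0.171],"claw":-1},{"rotation":[0,0,0],"dp":[-0.096,0.095,0.171],"claw":-1},{"rotation":[0,0,0],"dp":[-0.096,0.095,0.171],"claw":-1},{"rotation":[0,0,0],"dp":[-0.096,0.095,0.171],"claw":-1},{"rotation":[0,0,0],"dp":[-0.096,0.095,0.171],"claw":-1},{"rotation":[0,0,0],"dp":[-0.096,0.095,0.171],"claw":-1}]'
python3 - <<'E'
from h import *
im=snap('wrist','w3.png')
goal([513,-80,33],1.36)
for n in ['sensor','tray']:
  print(n,[(np.round(a['at'],1).tolist(),round(a['conf'],2)) for a in nets.place_of('wrist',n)])
E
```

```text
t: 6.15
ee_pos: [514.0, -79.9, 142.0]
tool_rot: [0.001, 0.779, 0.627, 0.001]
force: [0.0, -0.1, -0.0]
finger_gap: 1.004
pos [514.2 -79.9 142.2] yaw 1.356 j6 -1.51 t 6.2 gap 0.998 F [ 0.2  0.4 -0.8]
dp [-0.0005, -0.0015, 0.1092] rot [0.003, -0.001, -0.004]
sensor [([643.6, -119.5, 0.6], 0.61), ([518.4, -77.0, 6.2], 0.59)]
tray []
```

View pics/w3.png

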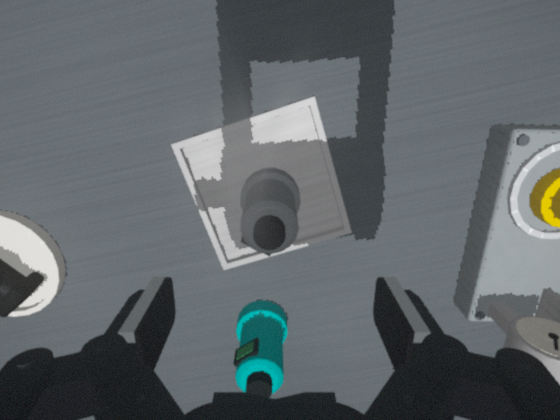

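Run:
```python
from h import *
im=cams.get_image('wrist')
g=lambda u,v,zz:ray(im,u,v,zz).round(1)
print(g(269,233,87),g(271,192,21), proj(im,[514,-80,87]),proj(im,[514,-80,21]))
t=[g(172,145,17),g(315,97,17),g(351,232,17),g(223,269,17)];t=[g(172,145,12),g(315,97,12),g(351,232,12),g(223,269,12)];print(t,np.mean(t,0))
```

```text
[513.6 -82.9  87. ] [507.8 -80.9  21. ] [273.72735362 232.631383  ] [273.76003618 199.1723509 ]
[array([ 457.2, -148. ,   12. ]), array([445.8, -34. ,  12. ]), array([559. , -23.4,  12. ]), array([ 570. , -137.6,   12. ])] [508.   -85.75  12.  ]
```

```bash
python3 -m inch '[{"rotation":[0,0,0],"dp":[-0.002,-0.001,0.05],"claw":-1},{"rotation":[0,0,0],"dp":[-0.002,-0.001,0.09],"claw":-1},{"rotation":[0,0,0],"dp":[-0.002,-0.001,0.109],"claw":-1},{"rotation":[0,0,0],"dp":[-0.002,-0.001,0.109],"claw":-1},{"rotation":[0,0,0],"dp":[-0.002,-0.001,0.109],"claw":0},{"rotation":[0,0,0],"dp":[-0.002,-0.001,0.109],"claw":0.3},{"rotation":[0,0,0],"dp":[-0.002,-0.001,0.109],"claw":1},{"rotation":[0,0,0],"dp":[-0.002,-0.001,0.109],"claw":1}]' 40
python3 -m inch '[{"rotation":[0,0,0],"dp":[0,0,0],"claw":1},{"rotation":[0,0,0],"dp":[0,0,0],"claw":1},{"rotation":[0,0,0],"dp":[0,0,0],"claw":1},{"rotation":[0,0,0],"dp":[0,0,0],"claw":1}]' 40
python3 - <<'E'
from h import *
im=snap('wrist','w4.png')
goal([520,352,150],1.36)
E
```

```text
t: 7.15
ee_pos: [513.8, -81.9, 34.3]
tool_rot: [0.002, 0.779, 0.627, 0.002]
force: [-1.6, -0.1, 8.3]
finger_gap: 0.434
t: 7.55
ee_pos: [513.7, -81.9, 34.3]
tool_rot: [0.002, 0.779, 0.627, 0.002]
force: [0.1, -0.1, 1.0]
finger_gap: 0.431
pos [513.7 -81.9  34.4] yaw 1.356 j6 -1.52 t 7.6 gap 0.432 F [-1.  -0.8  1.2]
dp [0.4254, -0.0857, -0.1157] rot [0.005, -0.001, -0.004]
```

View pics/w4.png

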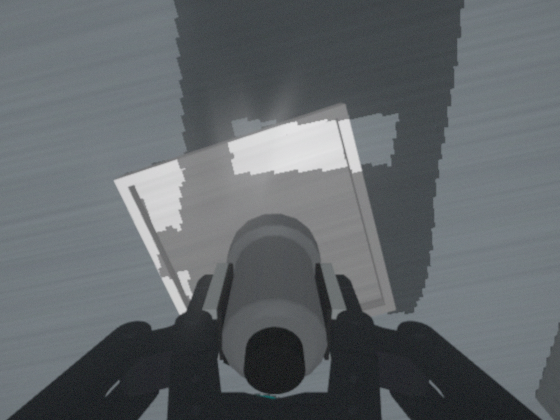

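The sensor is gripped between the pads (gap 0.43, about 37 mm). Lifting and carrying it.

```bash
python3 -m inch '[{"rotation":[0,0,0],"dp":[0,0,-0.03],"claw":1},{"rotation":[0,0,0],"dp":[0,0,-0.07],"claw":1},{"rotation":[0,0,0],"dp":[0,0,-0.11],"claw":1},{"rotation":[0,0,0],"dp":[0,0,-0.15],"claw":1},{"rotation":[0,0,0],"dp":[0,0,-0.17],"claw":1},{"rotation":[0,0,0],"dp":[0,0,-0.17],"claw":1}]'
python3 - <<'E'
from h import *
im=snap('side','s5.png')
goal([520,352,200],1.36)
E
```

```text
t: 8.2
ee_pos: [514.6, -82.2, 207.3]
tool_rot: [0.004, 0.779, 0.627, 0.004]
force: [0.5, -0.1, -3.2]
finger_gap: 0.434
pos [513.4 -82.  205.2] yaw 1.356 j6 -1.52 t 8.25 gap 0.434 F [ 0.1  0.3 -3. ]
dp [0.4254, -0.0861, 0.005] rot [0.008, -0.001, -0.004]
```

View pics/s5.png

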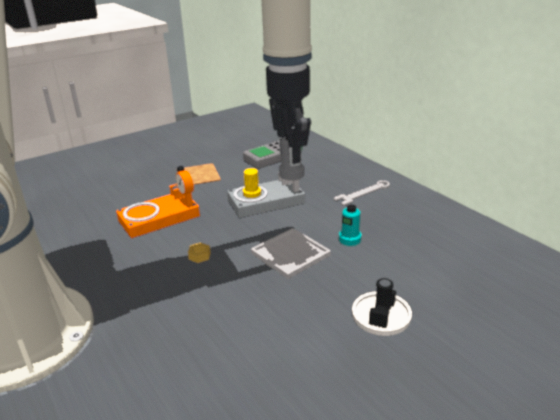

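The sensor is lifted and upright, and the tray is empty. Carrying it to the pad.

```bash
python3 -m inch '[{"rotation":[0.008,0,0],"dp":[0.03,-0.006,-0.01],"claw":1},{"rotation":[0.008,0,0],"dp":[0.075,-0.015,-0.01],"claw":1},{"rotation":[0.008,0,0],"dp":[0.12,-0.025,-0.01],"claw":1},{"rotation":[0.008,0,0],"dp":[0.165,-0.033,-0.01],"claw":1},{"rotation":[0.008,0,0],"dp":[0.21,-0.042,-0.01],"claw":1},{"rotation":[0.008,0,0],"dp":[0.255,-0.051,-0.01],"claw":1},{"rotation":[0.008,0,0],"dp":[0.3,-0.06,-0.01],"claw":1},{"rotation":[0.008,0,0],"dp":[0.34,-0.069,-0.01],"claw":1}]'
python3 -m inch '[{"rotation":[0,0,0],"dp":[0.04,-0.008,0],"claw":1},{"rotation":[0,0,0],"dp":[0.075,-0.015,0],"claw":1},{"rotation":[0,0,0],"dp":[0.085,-0.017,0],"claw":1},{"rotation":[0,0,0],"dp":[0.085,-0.017,0],"claw":1},{"rotation":[0,0,0],"dp":[0.085,-0.017,0],"claw":1}]'
python3 - <<'E'
from h import *
im=snap('wrist','w6.png')
print([(np.round(a['at'],1).tolist(),round(a['conf'],2)) for a in nets.place_of('wrist','sensor')])
print([(np.round(a['at'],1).tolist(),round(a['conf'],2)) for a in nets.place_of('wrist','pad')])
goal([520,352,34],1.36)
E
```

```text
t: 9.05
ee_pos: [517.0, 266.6, 212.4]
tool_rot: [-0.001, 0.779, 0.627, -0.001]
force: [0.7, -0.2, -2.0]
finger_gap: 0.435
t: 9.55
ee_pos: [517.8, 352.0, 210.8]
tool_rot: [-0.001, 0.779, 0.628, -0.003]
force: [0.5, 0.8, -2.6]
finger_gap: 0.435
[([522.2, 358.0, 182.8], 0.82)]
[([521.4, 352.9, 0.9], 0.73)]
pos [518.5 351.8 212. ] yaw 1.355 j6 -0.76 t 9.7 gap 0.433 F [ 0.3  0.3 -2.5]
dp [0.0009, 0.002, 0.178] rot [-0.003, 0.002, -0.005]
```

View pics/w6.png

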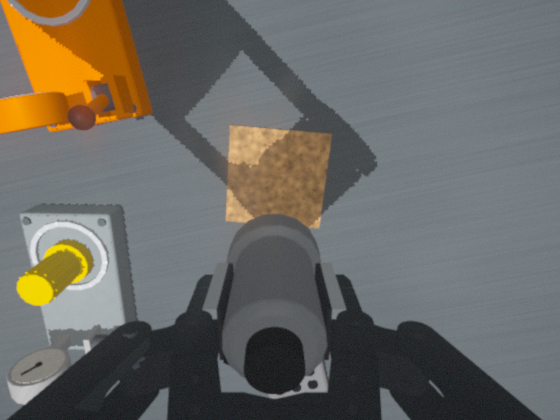

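```bash
python3 -m inch '[{"rotation":[0,0,0],"dp":[0,0.002,0.045],"claw":1},{"rotation":[0,0,0],"dp":[0,0.002,0.09],"claw":1},{"rotation":[0,0,0],"dp":[0,0.002,0.13],"claw":1},{"rotation":[0,0,0],"dp":[0,0.002,0.155],"claw":1},{"rotation":[0,0,0],"dp":[0,0.002,0.168],"claw":1},{"rotation":[0,0,0],"dp":[0,0.002,0.173],"claw":1},{"rotation":[0,0,0],"dp":[0,0.002,0.173],"claw":1}]'
python3 - <<'E'
from h import *
goal([520,352,33.7],1.36)
E
```

```text
t: 10.4
ee_pos: [520.3, 351.0, 39.5]
tool_rot: [-0.001, 0.779, 0.627, -0.001]
force: [0.1, 0.0, -1.6]
finger_gap: 0.434
pos [520.3 351.   39.5] yaw 1.355 j6 -0.77 t 10.4 gap 0.434 F [ 0.1  0.  -1.6]
dp [0.0009, -0.0005, 0.0058] rot [-0.003, 0.001, -0.005]
```

```bash
python3 -m inch '[{"rotation":[-0.003,0,0],"dp":[0,0,0.003],"claw":1},{"rotation":[-0.003,0,0],"dp":[0,0,0.006],"claw":1},{"rotation":[-0.003,0,0],"dp":[0,0,0.006],"claw":1},{"rotation":[-0.003,0,0],"dp":[0,0,0.006],"claw":1}]'
python3 - <<'E'
from h import *
goal([520,352,33.7],1.36)
E
```

```text
t: 10.8
ee_pos: [520.5, 351.2, 34.0]
tool_rot: [0.0, 0.779, 0.627, -0.0]
force: [0.3, 0.4, -1.4]
finger_gap: 0.432
pos [520.5 351.2  34. ] yaw 1.355 j6 -0.76 t 10.8 gap 0.432 F [ 0.3  0.4 -1.4]
dp [0.0007, -0.0006, 0.0003] rot [0.0, 0.001, -0.005]
```

```bash
python3 -m inch '[{"rotation":[0,0,0],"dp":[0,0,0.001],"claw":1},{"rotation":[0,0,0],"dp":[0,0,0.001],"claw":1},{"rotation":[0,0,0],"dp":[0,0,0.001],"claw":0},{"rotation":[0,0,0],"dp":[0,0,0.001],"claw":-0.3},{"rotation":[0,0,0],"dp":[0,0,0.001],"claw":-1},{"rotation":[0,0,0],"dp":[0,0,0.001],"claw":-1},{"rotation":[0,0,0],"dp":[0,0,0.001],"claw":-1},{"rotation":[0,0,0],"dp":[0,0,0.001],"claw":-1}]'
python3 -m inch '[{"rotation":[0,0,0],"dp":[0,0,-0.03],"claw":-1},{"rotation":[0,0,0],"dp":[0,0,-0.07],"claw":-1},{"rotation":[0,0,0],"dp":[0,0,-0.12],"claw":-1},{"rotation":[0,0,0],"dp":[0,0,-0.17],"claw":-1},{"rotation":[0,0,0],"dp":[0,0,-0.21],"claw":-1},{"rotation":[0,0,0],"dp":[0,0,-0.21],"claw":-1}]'
python3 - <<'E'
from h import *
im=snap('wrist','w7.png')
print([(np.round(a['at'],1).tolist(),round(a['conf'],2)) for a in nets.place_of('wrist','sensor')])
goal([530,-330,240],1.36)
E
```

```text
t: 11.6
ee_pos: [520.5, 351.2, 32.9]
tool_rot: [0.0, 0.779, 0.627, -0.0]
force: [-0.7, 0.6, 0.3]
finger_gap: 0.997
t: 12.2
ee_pos: [523.1, 353.3, 249.8]
tool_rot: [0.001, 0.779, 0.627, 0.005]
force: [1.0, 0.0, -0.3]
finger_gap: 0.999
[([523.2, 356.7, 2.9], 0.75)]
pos [520.7 351.6 243.9] yaw 1.355 j6 -0.76 t 12.3 gap 0.999 F [-0.7  0.3 -1.4]
dp [-0.6638, 0.1551, 0.0039] rot [0.002, -0.001, -0.005]
```

View pics/w7.png

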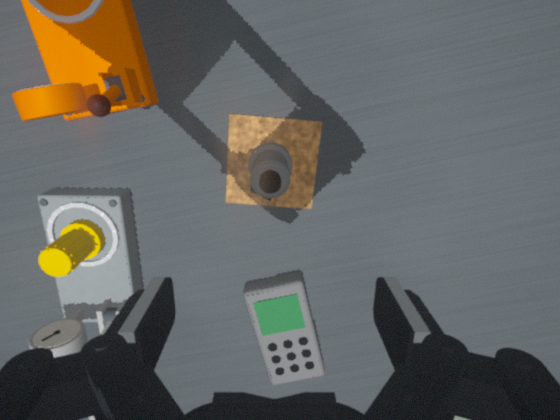

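The sensor stands upright, released, near the middle of the pad (wrist pixel 270,170). Going to the tee now, with the jaws turned towards yaw −0.97.

```bash
python3 -m inch '[{"rotation":[0,0,0.14],"dp":[-0.045,0.01,-0.02],"claw":-1},{"rotation":[0,0,0.28],"dp":[-0.09,0.02,-0.03],"claw":-1},{"rotation":[0,0,0.42],"dp":[-0.135,0.03,-0.03],"claw":-1},{"rotation":[0,0,0.56],"dp":[-0.18,0.04,-0.03],"claw":-1},{"rotation":[0,0,0.7],"dp":[-0.225,0.05,-0.03],"claw":-1},{"rotation":[0,0,0.84],"dp":[-0.27,0.06,-0.03],"claw":-1},{"rotation":[0,0,0.98],"dp":[-0.315,0.07,-0.03],"claw":-1},{"rotation":[0,0,1.12],"dp":[-0.36,0.08,-0.03],"claw":-1}]'
python3 - <<'E'
from h import *
goal([530,-325,270],-0.97)
E
```

```text
t: 13.1
ee_pos: [520.3, -18.9, 272.0]
tool_rot: [-0.0, 0.993, 0.114, -0.001]
force: [0.3, 0.0, -0.3]
finger_gap: 1.001
pos [520.3 -18.9 272. ] yaw 0.229 j6 -0.27 t 13.1 gap 1.001 F [ 0.3  0.  -0.3]
dp [-0.0601, 0.3003, 0.0019] rot [0.0, 0.001, 1.199]
```

```bash
python3 -m inch '[{"rotation":[0,0,0.15],"dp":[-0.008,0.04,0],"claw":-1},{"rotation":[0,0,0.3],"dp":[-0.017,0.085,0],"claw":-1},{"rotation":[0,0,0.45],"dp":[-0.025,0.125,0],"claw":-1},{"rotation":[0,0,0.6],"dp":[-0.034,0.17,0],"claw":-1},{"rotation":[0,0,0.75],"dp":[-0.043,0.215,0],"claw":-1},{"rotation":[0,0,0.9],"dp":[-0.052,0.26,0],"claw":-1},{"rotation":[0,0,1.05],"dp":[-0.06,0.3,0],"claw":-1},{"rotation":[0,0,1.2],"dp":[-0.06,0.3,0],"claw":-1}]'
python3 - <<'E'
from h import *
im=snap('wrist','w8.png')
for n in ['fitting','dish']:
  print(n,[(np.round(a['at'],1).tolist(),round(a['conf'],2)) for a in nets.place_of('wrist',n)])
goal([530,-328,140],-0.97)
E
```

```text
t: 13.9
ee_pos: [528.9, -328.9, 269.2]
tool_rot: [0.001, 0.884, -0.468, -0.002]
force: [0.2, -0.2, 0.4]
finger_gap: 1.002
fitting [([523.7, -327.9, 4.2], 0.89)]
dish [([525.7, -326.9, -1.4], 0.59)]
pos [ 529.1 -324.5  269.7] yaw -0.963 j6 0.41 t 14.05 gap 0.998 F [-0.3  0.1  0.4]
dp [0.004, 0.001, 0.1297] rot [0.002, 0.004, 0.007]
```

View pics/w8.png

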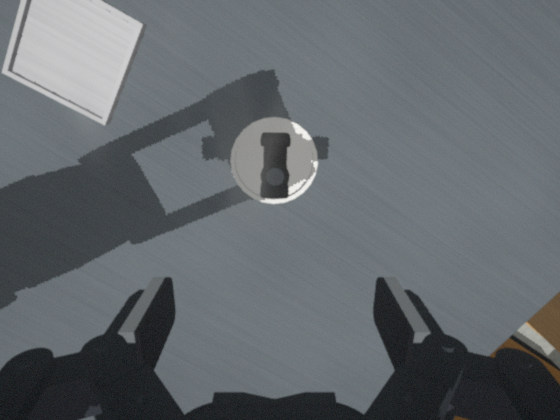

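The run is vertical in the image and square to the jaws. Collar top is about (275,178), dish centre about (274,160).

Run:
```python
from h import *
im=cams.get_image('wrist')
print(ray(im,275,178,72),ray(im,274,160,11))
a=ray(im,275,135,36);b=ray(im,273.5,195,36);d=b-a;print(np.arctan2(d[1],d[0]))
goal([526,-327,32],-0.97)
```

```text
[ 525.70499655 -326.55034852   72.        ] [ 529.45945591 -322.40001956   11.        ]
-2.557864588475201
pos [ 529.4 -324.   270.2] yaw -0.961 j6 0.41 t 14.1 gap 1.004 F [0.1 0.1 0.6]
dp [0.0014, 0.0041, 0.2383] rot [0.002, 0.004, 0.009]
```

```bash
python3 -m inch '[{"rotation":[0.002,0.004,0.025],"dp":[0.001,0.004,0.045],"claw":-1},{"rotation":[0.002,0.004,0.025],"dp":[0.001,0.004,0.09],"claw":-1},{"rotation":[0.002,0.004,0.025],"dp":[0.001,0.004,0.135],"claw":-1},{"rotation":[0.002,0.004,0.025],"dp":[0.001,0.004,0.175],"claw":-1},{"rotation":[0.002,0.004,0.025],"dp":[0.001,0.004,0.21],"claw":-1},{"rotation":[0.002,0.004,0.025],"dp":[0.001,0.004,0.234],"claw":-1},{"rotation":[0.002,0.004,0.025],"dp":[0.001,0.004,0.234],"claw":-1},{"rotation":[0.002,0.004,0.025],"dp":[0.001,0.004,0.234],"claw":-1}]'
python3 - <<'E'
from h import *
im=snap('wrist','w9.png')
goal([526,-327,36],-0.987)
E
```

```text
t: 14.9
ee_pos: [525.9, -325.7, 36.3]
tool_rot: [-0.0, 0.882, -0.472, -0.0]
force: [-0.2, -0.5, -0.2]
finger_gap: 1.0
pos [ 526.7 -326.4   37.3] yaw -0.983 j6 0.43 t 14.95 gap 1.003 F [-0.7  0.9  1. ]
dp [0.0001, 0.0009, 0.0013] rot [-0.001, -0.001, 0.004]
```

View pics/w9.png

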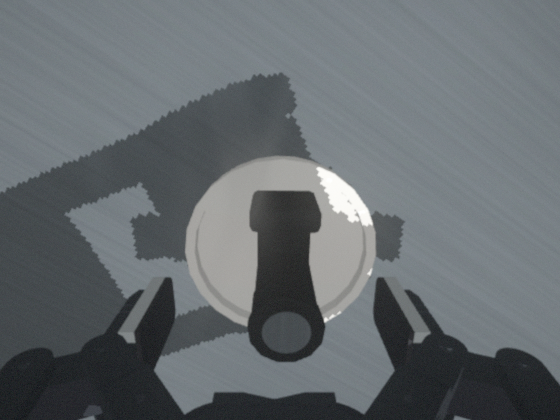

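The tee sits about 11 px (roughly 4 mm) right of the jaw centre. I'll shift and then close gently.

```bash
python3 -m inch '[{"rotation":[0,0,0.004],"dp":[0.004,0,0.001],"claw":-1},{"rotation":[0,0,0.004],"dp":[0.004,0,0.001],"claw":0},{"rotation":[0,0,0.004],"dp":[0.004,0,0.001],"claw":0.3},{"rotation":[0,0,0.004],"dp":[0.004,0,0.001],"claw":0.6},{"rotation":[0,0,0.004],"dp":[0.004,0,0.001],"claw":1},{"rotation":[0,0,0.004],"dp":[0.004,0,0.001],"claw":1},{"rotation":[0,0,0.004],"dp":[0.004,0,0.001],"claw":1},{"rotation":[0,0,0.004],"dp":[0.004,0,0.001],"claw":1}]' 30
python3 - <<'E'
from h import *
im=snap('wrist','w10.png')
goal([526,-327,36],-0.987)
E
```

```text
t: 15.75
ee_pos: [528.9, -329.8, 36.7]
tool_rot: [0.0, 0.881, -0.474, 0.001]
force: [-1.4, 1.1, 6.7]
finger_gap: 0.324
pos [ 528.9 -329.8   36.6] yaw -0.987 j6 0.43 t 15.8 gap 0.321 F [-2.2  0.4  5.9]
dp [-0.0039, 0.0009, 0.0006] rot [-0.001, -0.002, -0.0]
```

View pics/w10.png

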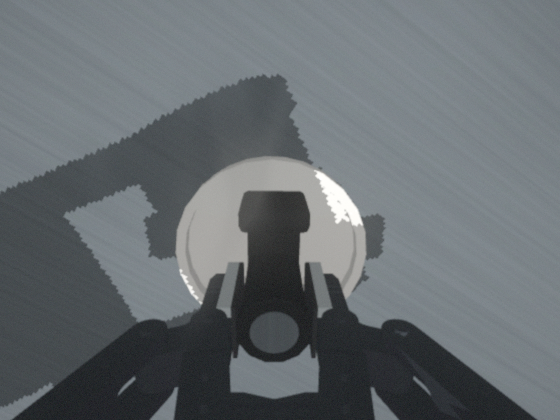

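```bash
python3 -m inch '[{"rotation":[0,0,0],"dp":[0,0,-0.02],"claw":1},{"rotation":[0,0,0],"dp":[0,0,-0.05],"claw":1},{"rotation":[0,0,0],"dp":[0,0,-0.09],"claw":1},{"rotation":[0,0,0],"dp":[0,0,-0.12],"claw":1},{"rotation":[0,0,0],"dp":[0,0,-0.14],"claw":1},{"rotation":[0,0,0],"dp":[0,0,-0.14],"claw":1}]'
python3 - <<'E'
from h import *
im=snap('wrist','w11.png')
print([(np.round(a['at'],1).tolist(),round(a['conf'],2)) for a in nets.place_of('wrist','fitting')])
print([(np.round(a['at'],1).tolist(),round(a['conf'],2)) for a in nets.place_of('wrist','dish')])
goal([508.5,-86,170],-0.987)
E
```

```text
t: 16.4
ee_pos: [530.2, -330.6, 179.5]
tool_rot: [0.0, 0.881, -0.474, 0.003]
force: [0.9, 0.2, -0.8]
finger_gap: 0.326
[([528.1, -328.0, 148.9], 0.71)]
[([526.6, -326.9, 0.8], 0.91), ([528.0, -329.5, 147.7], 0.67)]
pos [ 528.  -329.3  175.2] yaw -0.987 j6 0.43 t 16.55 gap 0.32 F [ 0.1  0.3 -0.6]
dp [-0.2137, -0.1178, 0.0053] rot [-0.0, 0.0, -0.0]
```

View pics/w11.png

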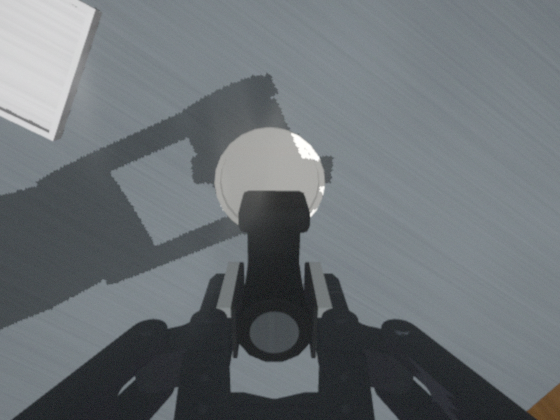

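The tee is held upright. Carrying it over the tray.

```bash
python3 -m inch '[{"rotation":[0,0,0],"dp":[-0.03,-0.016,0],"claw":1},{"rotation":[0,0,0],"dp":[-0.07,-0.038,0],"claw":1},{"rotation":[0,0,0],"dp":[-0.11,-0.06,0],"claw":1},{"rotation":[0,0,0],"dp":[-0.15,-0.083,0],"claw":1},{"rotation":[0,0,0],"dp":[-0.185,-0.102,0],"claw":1},{"rotation":[0,0,0],"dp":[-0.213,-0.118,0],"claw":1},{"rotation":[0,0,0],"dp":[-0.213,-0.118,0],"claw":1},{"rotation":[0,0,0],"dp":[-0.213,-0.118,0],"claw":1}]'
python3 - <<'E'
from h import *
im=snap('wrist','w12.png')
print([(np.round(a['at'],1).tolist(),round(a['conf'],2)) for a in nets.place_of('wrist','tray')])
goal([508.5,-86,38],-0.987)
E
```

```text
t: 17.35
ee_pos: [508.3, -85.8, 174.0]
tool_rot: [0.0, 0.881, -0.473, -0.001]
force: [0.0, 0.0, -0.8]
finger_gap: 0.322
[([507.8, -86.9, -0.9], 0.64), ([358.8, 23.4, -0.1], 0.56)]
pos [508.8 -87.  174.4] yaw -0.987 j6 0.82 t 17.45 gap 0.321 F [ 0.3 -0.7  1.1]
dp [-0.0009, -0.0005, 0.1364] rot [0.001, 0.001, -0.0]
```

View pics/w12.png

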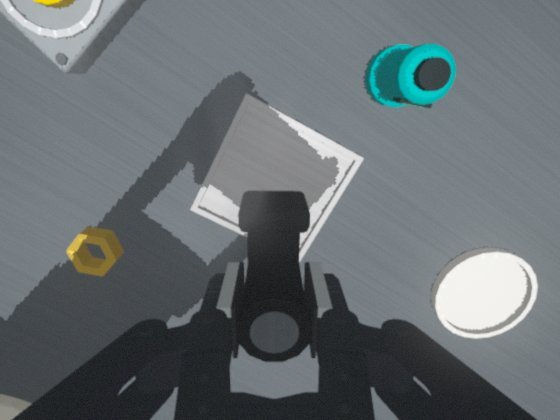

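```bash
python3 -m inch '[{"rotation":[0,0,0],"dp":[0,-0.001,0.04],"claw":1},{"rotation":[0,0,0],"dp":[0,-0.001,0.08],"claw":1},{"rotation":[0,0,0],"dp":[0,-0.001,0.11],"claw":1},{"rotation":[0,0,0],"dp":[0,-0.001,0.127],"claw":1},{"rotation":[0,0,0],"dp":[0,-0.001,0.133],"claw":1},{"rotation":[0,0,0],"dp":[0,-0.001,0.136],"claw":1},{"rotation":[0,0,0],"dp":[0,-0.001,0.137],"claw":1},{"rotation":[0,0,0],"dp":[0,-0.001,0.137],"claw":1}]'
python3 - <<'E'
from h import *
goal([508.5,-86,37.6],-0.987)
E
```

```text
t: 18.25
ee_pos: [510.1, -86.8, 38.3]
tool_rot: [0.0, 0.881, -0.474, 0.0]
force: [-0.3, 0.2, -1.4]
finger_gap: 0.319
pos [510.1 -86.8  38.3] yaw -0.988 j6 0.82 t 18.25 gap 0.319 F [-0.3  0.2 -1.4]
dp [-0.0016, 0.0009, 0.0007] rot [-0.0, -0.0, -0.001]
```

```bash
python3 -m inch '[{"rotation":[0,0,0],"dp":[-0.001,0.001,0.001],"claw":1},{"rotation":[0,0,0],"dp":[-0.001,0.001,0.001],"claw":1},{"rotation":[0,0,0],"dp":[-0.001,0.001,0.001],"claw":0.2},{"rotation":[0,0,0],"dp":[-0.001,0.001,0.001],"claw":-0.3},{"rotation":[0,0,0],"dp":[-0.001,0.001,0.001],"claw":-1},{"rotation":[0,0,0],"dp":[-0.001,0.001,0.001],"claw":-1},{"rotation":[0,0,0],"dp":[-0.001,0.001,0.001],"claw":-1},{"rotation":[0,0,0],"dp":[-0.001,0.001,0.001],"claw":-1}]'
python3 -m inch '[{"rotation":[0,0,0],"dp":[0,0,-0.03],"claw":-1},{"rotation":[0,0,0],"dp":[0,0,-0.07],"claw":-1},{"rotation":[0,0,0],"dp":[0,0,-0.12],"claw":-1},{"rotation":[0,0,0],"dp":[0,0,-0.17],"claw":-1},{"rotation":[0,0,0],"dp":[0,0,-0.2],"claw":-1},{"rotation":[0,0,0],"dp":[0,0,-0.2],"claw":-1}]'
python3 - <<'E'
from h import *
im=snap('wrist','w13.png')
for n in ['fitting','tray']: print([(np.round(a['at'],1).tolist(),round(a['conf'],2)) for a in nets.place_of('wrist',n)])
goal([552,132,240],1.36)
goal([552,132,240],-0.21)
E
```

```text
t: 19.05
ee_pos: [508.7, -86.5, 37.2]
tool_rot: [0.0, 0.881, -0.474, 0.0]
force: [-0.0, 0.3, -0.3]
finger_gap: 1.002
t: 19.65
ee_pos: [511.3, -86.9, 242.0]
tool_rot: [-0.001, 0.881, -0.474, 0.004]
force: [-0.2, -0.4, -1.0]
finger_gap: 0.998
[([507.2, -84.1, 6.0], 0.88)]
[([509.7, -83.3, -0.8], 0.7)]
pos [508.1 -86.4 236.4] yaw -0.988 j6 0.82 t 19.8 gap 0.997 F [-0.  -0.  -0.4]
dp [-0.1581, -0.1569, -0.0036] rot [0.001, 0.0, 0.794]
pos [508.1 -86.4 236.4] yaw -0.988 j6 0.82 t 19.8 gap 0.997 F [-0.  -0.  -0.4]
dp [-0.1581, -0.1569, -0.0036] rot [0.001, 0.001, -0.778]
```

View pics/w13.png

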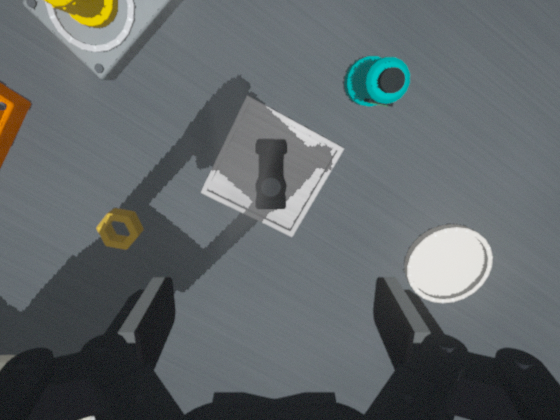

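The tee stands upright in the middle of the tray (pixel 271,180). Turning back to yaw 1.36 above the plug.

```bash
python3 -m inch '[{"rotation":[0,0,-0.15],"dp":[-0.02,-0.02,-0.01],"claw":-1},{"rotation":[0,0,-0.3],"dp":[-0.04,-0.04,-0.01],"claw":-1},{"rotation":[0,0,-0.45],"dp":[-0.06,-0.06,-0.01],"claw":-1},{"rotation":[0,0,-0.6],"dp":[-0.08,-0.08,-0.01],"claw":-1},{"rotation":[0,0,-0.75],"dp":[-0.1,-0.1,-0.01],"claw":-1},{"rotation":[0,0,-0.9],"dp":[-0.12,-0.12,-0.01],"claw":-1},{"rotation":[0,0,-1.05],"dp":[-0.14,-0.14,-0.01],"claw":-1},{"rotation":[0,0,-1.2],"dp":[-0.158,-0.157,-0.01],"claw":-1}]'
python3 -m inch '[{"rotation":[0,0,-0.15],"dp":[0,0,0],"claw":-1},{"rotation":[0,0,-0.3],"dp":[0,0,0],"claw":-1},{"rotation":[0,0,-0.45],"dp":[0,0,0],"claw":-1},{"rotation":[0,0,-0.6],"dp":[0,0,0],"claw":-1},{"rotation":[0,0,-0.75],"dp":[0,0,0],"claw":-1},{"rotation":[0,0,-0.9],"dp":[0,0,0],"claw":-1},{"rotation":[0,0,-1.05],"dp":[0,0,0],"claw":-1},{"rotation":[0,0,-1.18],"dp":[0,0,0],"claw":-1}]'
python3 - <<'E'
from h import *
im=snap('wrist','w14.png')
for n in ['plug','fixture']: print([(np.round(a['at'],1).tolist(),round(a['conf'],2)) for a in nets.place_of('wrist',n)])
goal([552,132,49],1.36)
E
```

```text
t: 20.6
ee_pos: [551.3, 133.1, 244.0]
tool_rot: [0.0, 0.994, 0.109, -0.002]
force: [0.3, 0.8, -0.5]
finger_gap: 0.999
t: 21.4
ee_pos: [550.2, 132.9, 241.7]
tool_rot: [-0.002, 0.763, 0.646, -0.004]
force: [-0.1, 0.4, 0.0]
finger_gap: 1.001
[([552.3, 136.2, 26.9], 0.57)]
[([552.1, 131.0, -1.5], 0.66)]
pos [550.4 132.9 242.2] yaw 1.396 j6 -1.16 t 21.55 gap 0.996 F [0.7 0.3 0.9]
dp [-0.0001, 0.0031, 0.1932] rot [-0.007, 0.003, 0.036]
```

View pics/w14.png

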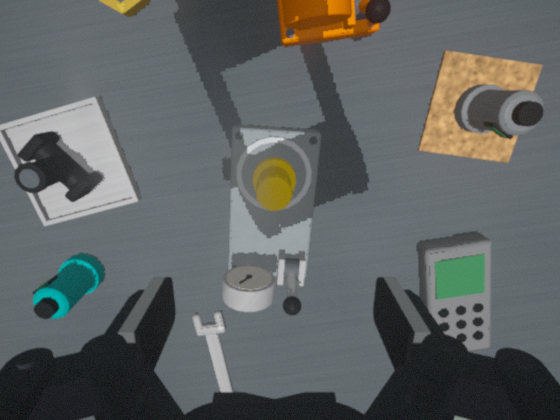

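The plug's top is at (275,195), the ring centre is about (274,174), and the tee and sensor are both still in place.

Run:
```python
from h import *
im=cams.get_image('wrist')
g=lambda u,v,z: ray(im,u,v,z).round(1)
print('plug top',g(275,195,90),'ring',g(274.5,174,33))
a,b,c,d=g(235,130,30),g(231,268,30),g(319,133,30),g(305,284,30)
print(np.arctan2(*(b-a)[1::-1]),np.arctan2(*(d-c)[1::-1]))
P=im['pixels'][110:310,180:380,::-1];cv2.imwrite('pics/w14z.png',cv2.resize(P,(600,600)))
```

```text
plug top [555.2 132.6  90. ] ring [549.9 133.   33. ]
-0.24009373507451423 -0.227848808294531
```

View pics/w14z.png

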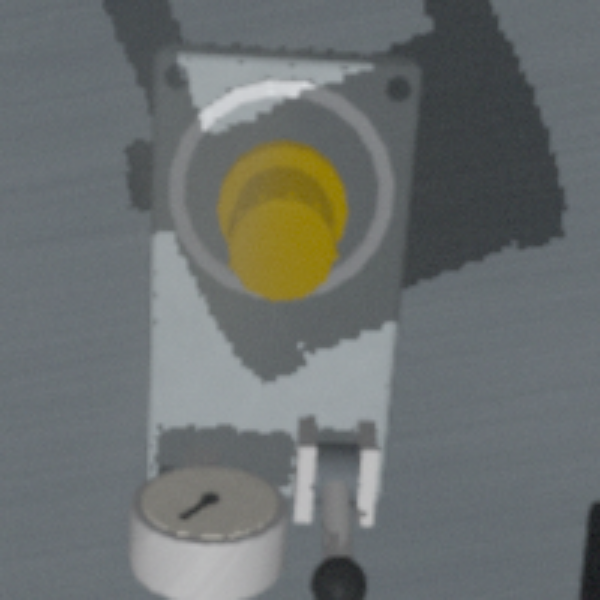

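```bash
python3 -m inch '[{"rotation":[-0.006,0.002,0.045],"dp":[0,0.003,0.045],"claw":-1},{"rotation":[-0.006,0.002,0.045],"dp":[0,0.003,0.09],"claw":-1},{"rotation":[-0.006,0.002,0.045],"dp":[0,0.003,0.13],"claw":-1},{"rotation":[-0.006,0.002,0.045],"dp":[0,0.003,0.165],"claw":-1},{"rotation":[-0.006,0.002,0.045],"dp":[0,0.003,0.185],"claw":-1},{"rotation":[-0.006,0.002,0.045],"dp":[0,0.003,0.191],"claw":-1},{"rotation":[-0.006,0.002,0.045],"dp":[0,0.003,0.191],"claw":-1}]'
python3 - <<'E'
from h import *
im=snap('wrist','w15.png')
goal([553.5,132.5,51],1.35)
E
```

```text
t: 22.3
ee_pos: [551.6, 132.0, 50.6]
tool_rot: [-0.0, 0.781, 0.624, -0.001]
force: [-0.0, 0.3, 0.7]
finger_gap: 0.998
pos [552.5 132.2  51.8] yaw 1.348 j6 -1.12 t 22.35 gap 1.001 F [ 0.5 -0.8  0.3]
dp [0.0005, 0.001, 0.0008] rot [-0.0, 0.001, -0.002]
```

View pics/w15.png

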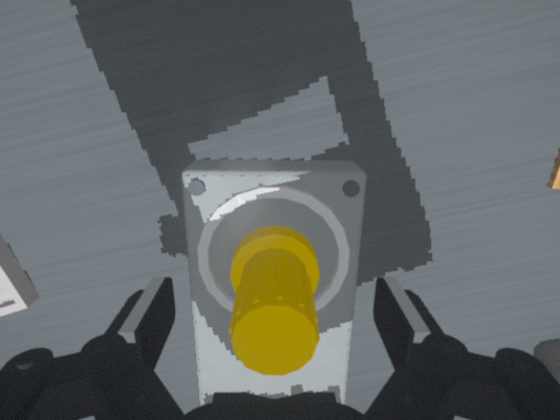

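The plug is centred between the jaws. Closing.

```bash
python3 -m inch '[{"rotation":[0,0,0],"dp":[0,0.001,0.001],"claw":0},{"rotation":[0,0,0],"dp":[0,0.001,0.001],"claw":0.2},{"rotation":[0,0,0],"dp":[0,0.001,0.001],"claw":0.5},{"rotation":[0,0,0],"dp":[0,0.001,0.001],"claw":1},{"rotation":[0,0,0],"dp":[0,0.001,0.001],"claw":1},{"rotation":[0,0,0],"dp":[0,0.001,0.001],"claw":1},{"rotation":[0,0,0],"dp":[0,0.001,0.001],"claw":1},{"rotation":[0,0,0],"dp":[0,0.001,0.001],"claw":1}]' 30
python3 -m inch '[{"rotation":[0,0,0],"dp":[0,0,-0.02],"claw":1},{"rotation":[0,0,0],"dp":[0,0,-0.05],"claw":1},{"rotation":[0,0,0],"dp":[0,0,-0.09],"claw":1},{"rotation":[0,0,0],"dp":[0,0,-0.12],"claw":1},{"rotation":[0,0,0],"dp":[0,0,-0.15],"claw":1},{"rotation":[0,0,0],"dp":[0,0,-0.15],"claw":1}]'
python3 - <<'E'
from h import *
im=snap('wrist','w16.png')
for n in ['plug','fixture']: print([(np.round(a['at'],1).tolist(),round(a['conf'],2)) for a in nets.place_of('wrist',n)])
goal([527.5,-327,200],1.36)
E
```

```text
t: 23.15
ee_pos: [553.8, 132.1, 51.5]
tool_rot: [0.0, 0.781, 0.624, 0.0]
force: [-0.6, -0.3, 6.7]
finger_gap: 0.368
t: 23.75
ee_pos: [556.2, 132.7, 206.0]
tool_rot: [0.002, 0.781, 0.624, 0.003]
force: [1.3, 0.8, -0.0]
finger_gap: 0.364
[([552.6, 137.9, 180.0], 0.76)]
[([552.8, 130.6, -1.9], 0.94)]
pos [553.3 132.1 201. ] yaw 1.348 j6 -1.12 t 23.9 gap 0.368 F [ 0.1  0.1 -1.2]
dp [-0.4534, 0.0762, 0.0012] rot [-0.0, 0.001, -0.012]
```

View pics/w16.png

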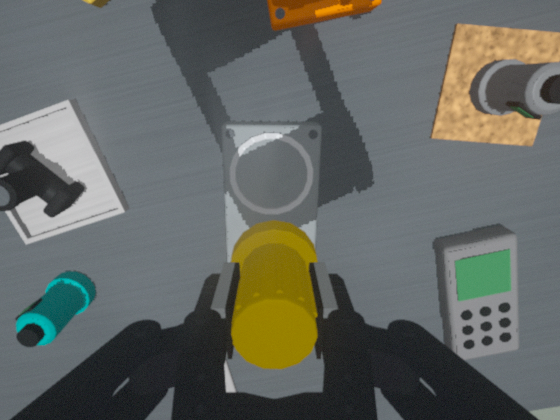

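The plug is held and the ring is free, with its centre about (271,174). Moving to the dish.

```bash
python3 - <<'E'
from h import *
im=cams.get_image('wrist');print(ray(im,271.5,174,33),im['position'])
E
python3 -m inch '[{"rotation":[0,0,0],"dp":[-0.03,0.005,0],"claw":1},{"rotation":[0,0,0],"dp":[-0.075,0.013,0],"claw":1},{"rotation":[0,0,0],"dp":[-0.12,0.02,0],"claw":1},{"rotation":[0,0,0],"dp":[-0.165,0.028,0],"claw":1},{"rotation":[0,0,0],"dp":[-0.21,0.035,0],"claw":1},{"rotation":[0,0,0],"dp":[-0.255,0.043,0],"claw":1},{"rotation":[0,0,0],"dp":[-0.3,0.05,0],"claw":1},{"rotation":[0,0,0],"dp":[-0.345,0.058,0],"claw":1}]'
python3 -m inch '[{"rotation":[0,0,0],"dp":[-0.04,0.007,0],"claw":1},{"rotation":[0,0,0],"dp":[-0.08,0.013,0],"claw":1},{"rotation":[0,0,0],"dp":[-0.1,0.017,0],"claw":1},{"rotation":[0,0,0],"dp":[-0.1,0.017,0],"claw":1},{"rotation":[0,0,0],"dp":[-0.1,0.017,0],"claw":1}]'
python3 - <<'E'
from h import *
im=snap('wrist','w17.png')
for n in ['plug','dish']: print([(np.round(a['at'],1).tolist(),round(a['conf'],2)) for a in nets.place_of('wrist',n)])
goal([527.5,-327,25.5],1.36)
E
```

```text
[543.82790035 131.84034721  33.        ] [470.55041816 151.06803806 343.50513029]
t: 24.75
ee_pos: [532.1, -218.8, 199.2]
tool_rot: [-0.001, 0.781, 0.624, -0.001]
force: [0.3, -0.1, 0.3]
finger_gap: 0.364
t: 25.25
ee_pos: [526.0, -319.3, 198.0]
tool_rot: [-0.002, 0.782, 0.624, -0.002]
force: [-0.4, 0.2, -0.6]
finger_gap: 0.365
[([524.6, -318.7, 177.4], 0.62)]
[([531.1, -325.6, 0.7], 0.8)]
pos [ 526.7 -318.6  198.9] yaw 1.349 j6 -1.89 t 25.4 gap 0.371 F [ 0.   0.2 -0.9]
dp [-0.008, 0.0034, 0.1734] rot [-0.004, -0.0, -0.011]
```

View pics/w17.png

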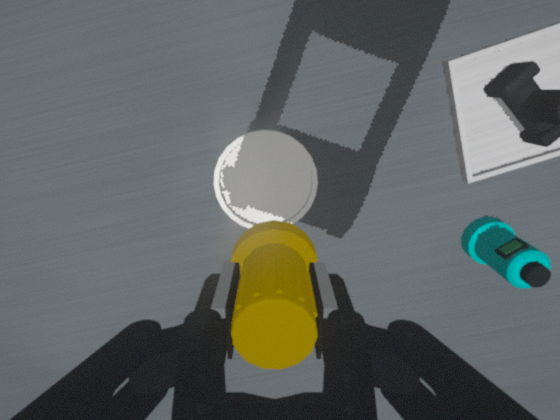

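```bash
python3 - <<'E'
from h import *
im=cams.get_image('wrist');print(ray(im,266,180,10))
E
python3 -m inch '[{"rotation":[-0.004,0,0],"dp":[-0.008,0.003,0.03],"claw":1},{"rotation":[-0.004,0,0],"dp":[-0.008,0.003,0.07],"claw":1},{"rotation":[-0.004,0,0],"dp":[-0.008,0.003,0.11],"claw":1},{"rotation":[-0.004,0,0],"dp":[-0.008,0.003,0.14],"claw":1},{"rotation":[-0.004,0,0],"dp":[-0.008,0.003,0.16],"claw":1},{"rotation":[-0.004,0,0],"dp":[-0.008,0.003,0.17],"claw":1},{"rotation":[-0.004,0,0],"dp":[-0.008,0.003,0.17],"claw":1},{"rotation":[-0.004,0,0],"dp":[-0.008,0.003,0.17],"claw":1}]'
python3 - <<'E'
from h import *
im=snap('side','s18.png')
goal([527.5,-327,25.7],1.36)
E
```

```text
[ 525.97391242 -326.30982271   10.        ]
t: 26.25
ee_pos: [528.0, -327.0, 30.0]
tool_rot: [0.001, 0.781, 0.625, 0.0]
force: [0.5, -0.9, 0.1]
finger_gap: 0.364
pos [ 528.2 -327.3   30.4] yaw 1.35 j6 -1.91 t 26.3 gap 0.364 F [-0.3 -0.7 -1.2]
dp [0.0001, -0.0008, 0.0047] rot [0.002, 0.001, -0.01]
```

View pics/s18.png

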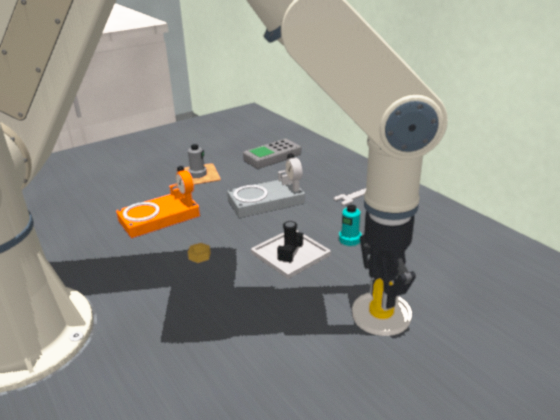

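The plug is just above the dish centre. Lowering the last 5 mm and releasing.

```bash
python3 -m inch '[{"rotation":[0,0,0],"dp":[0,-0.001,0.003],"claw":1},{"rotation":[0,0,0],"dp":[0,-0.001,0.005],"claw":1},{"rotation":[0,0,0],"dp":[0,-0.001,0.005],"claw":1},{"rotation":[0,0,0],"dp":[0,-0.001,0.005],"claw":1}]'
python3 -m inch '[{"rotation":[0,0,0],"dp":[0,0,0],"claw":0.2},{"rotation":[0,0,0],"dp":[0,0,0],"claw":-0.3},{"rotation":[0,0,0],"dp":[0,0,0],"claw":-1},{"rotation":[0,0,0],"dp":[0,0,0],"claw":-1},{"rotation":[0,0,0],"dp":[0,0,0],"claw":-1},{"rotation":[0,0,0],"dp":[0,0,0],"claw":-1}]'
python3 -m inch '[{"rotation":[0,0,0],"dp":[0,0,-0.03],"claw":-1},{"rotation":[0,0,0],"dp":[0,0,-0.07],"claw":-1},{"rotation":[0,0,0],"dp":[0,0,-0.12],"claw":-1},{"rotation":[0,0,0],"dp":[0,0,-0.17],"claw":-1},{"rotation":[0,0,0],"dp":[0,0,-0.22],"claw":-1},{"rotation":[0,0,0],"dp":[0,0,-0.22],"claw":-1},{"rotation":[0,0,0],"dp":[0,0,-0.22],"claw":-1}]'
python3 - <<'E'
from h import *
im=snap('wrist','w19.png')
for n in ['plug','dish','fitting','tray']: print(n,[(np.round(a['at'],1).tolist(),round(a['conf'],2)) for a in nets.place_of('wrist',n)])
goal([520.5,351.2,240],1.36)
E
```

```text
t: 26.7
ee_pos: [527.3, -327.1, 25.6]
tool_rot: [0.001, 0.781, 0.625, 0.0]
force: [0.5, 0.1, 0.5]
finger_gap: 0.367
t: 27.3
ee_pos: [527.3, -327.1, 25.6]
tool_rot: [0.001, 0.781, 0.625, 0.0]
force: [-0.3, -0.1, -0.5]
finger_gap: 0.997
t: 28.0
ee_pos: [527.4, -327.2, 247.1]
tool_rot: [0.002, 0.781, 0.625, 0.001]
force: [0.2, -0.2, -0.7]
finger_gap: 1.002
plug [([523.7, -323.1, -0.1], 0.93)]
dish []
fitting [([506.1, -84.9, 5.4], 0.76)]
tray [([509.0, -86.1, -1.6], 0.7)]
pos [ 526.1 -326.4  243.8] yaw 1.35 j6 -1.91 t 28.25 gap 1.003 F [-0.1  0.6 -0.4]
dp [0.6599, -0.154, 0.004] rot [-0.001, -0.0, -0.01]
```

View pics/w19.png

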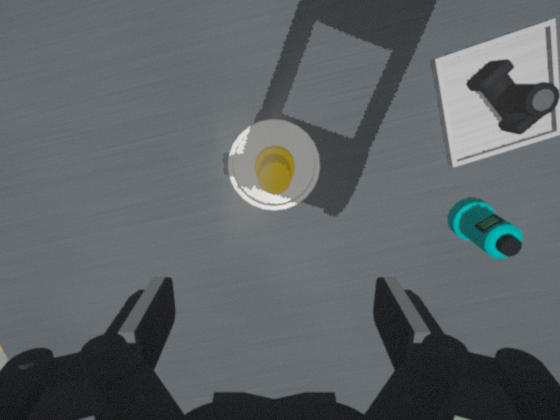

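The plug stands in the middle of the dish (skirt 274,165 against dish 274,164). Back to the sensor.

```bash
python3 -m inch '[{"rotation":[0,0,0],"dp":[0.045,-0.01,0],"claw":-1},{"rotation":[0,0,0],"dp":[0.09,-0.02,0],"claw":-1},{"rotation":[0,0,0],"dp":[0.135,-0.03,0],"claw":-1},{"rotation":[0,0,0],"dp":[0.18,-0.042,0],"claw":-1},{"rotation":[0,0,0],"dp":[0.225,-0.053,0],"claw":-1},{"rotation":[0,0,0],"dp":[0.27,-0.063,0],"claw":-1},{"rotation":[0,0,0],"dp":[0.315,-0.074,0],"claw":-1},{"rotation":[0,0,0],"dp":[0.36,-0.084,0],"claw":-1}]'
python3 -m inch '[{"rotation":[0,0,0],"dp":[0.045,-0.01,0],"claw":-1},{"rotation":[0,0,0],"dp":[0.09,-0.02,0],"claw":-1},{"rotation":[0,0,0],"dp":[0.135,-0.032,0],"claw":-1},{"rotation":[0,0,0],"dp":[0.18,-0.042,0],"claw":-1},{"rotation":[0,0,0],"dp":[0.225,-0.053,0],"claw":-1},{"rotation":[0,0,0],"dp":[0.27,-0.063,0],"claw":-1},{"rotation":[0,0,0],"dp":[0.3,-0.07,0],"claw":-1},{"rotation":[0,0,0],"dp":[0.3,-0.07,0],"claw":-1}]'
python3 - <<'E'
from h import *
im=snap('wrist','w20.png')
for n in ['sensor']: print(n,[(np.round(a['at'],1).tolist(),round(a['conf'],2)) for a in nets.place_of('wrist',n)])
goal([520.5,351.2,33.5],1.355)
E
```

```text
t: 29.05
ee_pos: [522.3, 45.1, 242.9]
tool_rot: [-0.001, 0.781, 0.625, -0.001]
force: [0.3, -0.4, -0.5]
finger_gap: 1.001
t: 29.85
ee_pos: [519.0, 356.7, 241.4]
tool_rot: [-0.001, 0.78, 0.626, -0.001]
force: [1.4, -0.2, 1.0]
finger_gap: 1.0
sensor [([523.3, 356.1, 4.7], 0.7)]
pos [519.1 353.2 241.6] yaw 1.351 j6 -0.76 t 29.95 gap 0.997 F [-0.4 -0.3  0. ]
dp [-0.0012, 0.0026, 0.2081] rot [-0.004, 0.002, -0.004]
```

View pics/w20.png

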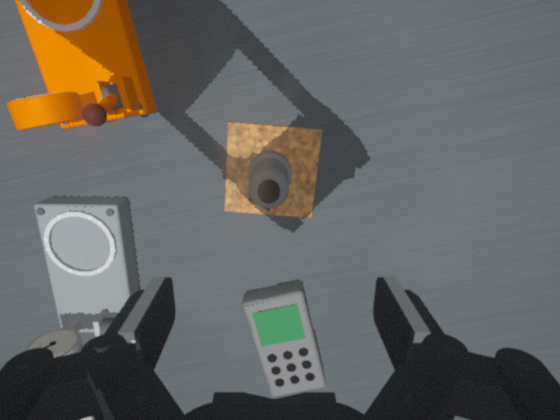

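```bash
python3 -m inch '[{"rotation":[-0.004,0.002,0],"dp":[-0.001,0.003,0.045],"claw":-1},{"rotation":[-0.004,0.002,0],"dp":[-0.001,0.003,0.09],"claw":-1},{"rotation":[-0.004,0.002,0],"dp":[-0.001,0.003,0.13],"claw":-1},{"rotation":[-0.004,0.002,0],"dp":[-0.001,0.003,0.17],"claw":-1},{"rotation":[-0.004,0.002,0],"dp":[-0.001,0.003,0.2],"claw":-1},{"rotation":[-0.004,0.002,0],"dp":[-0.001,0.003,0.208],"claw":-1},{"rotation":[-0.004,0.002,0],"dp":[-0.001,0.003,0.208],"claw":-1}]'
python3 - <<'E'
from h import *
im=snap('wrist','w21.png')
goal([520.5,351.2,33.5],1.355)
E
```

```text
t: 30.65
ee_pos: [520.3, 349.7, 32.5]
tool_rot: [0.0, 0.781, 0.625, -0.002]
force: [0.3, -0.2, 0.5]
finger_gap: 1.0
pos [521.3 350.6  34. ] yaw 1.35 j6 -0.76 t 30.7 gap 0.997 F [-0.2  0.7  0.6]
dp [0.0004, -0.0009, 0.0005] rot [0.0, 0.001, -0.005]
```

View pics/w21.png

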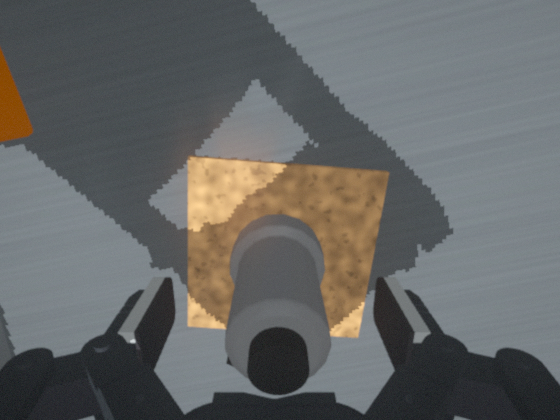

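```bash
python3 -m inch '[{"rotation":[0,0,0],"dp":[0,0,0],"claw":0},{"rotation":[0,0,0],"dp":[0,0,0],"claw":0.2},{"rotation":[0,0,0],"dp":[0,0,0],"claw":0.5},{"rotation":[0,0,0],"dp":[0,0,0],"claw":1},{"rotation":[0,0,0],"dp":[0,0,0],"claw":1},{"rotation":[0,0,0],"dp":[0,0,0],"claw":1},{"rotation":[0,0,0],"dp":[0,0,0],"claw":1},{"rotation":[0,0,0],"dp":[0,0,0],"claw":1}]' 40
python3 -m inch '[{"rotation":[0,0,0],"dp":[0,0,-0.02],"claw":1},{"rotation":[0,0,0],"dp":[0,0,-0.05],"claw":1},{"rotation":[0,0,0],"dp":[0,0,-0.09],"claw":1},{"rotation":[0,0,0],"dp":[0,0,-0.13],"claw":1},{"rotation":[0,0,0],"dp":[0,0,-0.17],"claw":1},{"rotation":[0,0,0],"dp":[0,0,-0.17],"claw":1},{"rotation":[0,0,0],"dp":[0,0,-0.17],"claw":1}]'
python3 - <<'E'
from h import *
goal([551.5,132,205],1.355)
E
```

```text
t: 31.5
ee_pos: [521.9, 350.9, 35.4]
tool_rot: [0.0, 0.78, 0.625, 0.001]
force: [-1.0, -1.2, 6.4]
finger_gap: 0.431
t: 32.2
ee_pos: [521.7, 351.1, 206.3]
tool_rot: [0.0, 0.78, 0.625, 0.001]
force: [0.2, -0.9, -3.4]
finger_gap: 0.433
pos [521.7 351.1 206.3] yaw 1.351 j6 -0.76 t 32.2 gap 0.433 F [ 0.2 -0.9 -3.4]
dp [-0.2073, 0.0768, 0.0012] rot [0.003, -0.002, -0.004]
```

```bash
python3 -m inch '[{"rotation":[0.003,-0.002,0],"dp":[-0.03,0.011,0],"claw":1},{"rotation":[0.003,-0.002,0],"dp":[-0.075,0.028,0],"claw":1},{"rotation":[0.003,-0.002,0],"dp":[-0.12,0.044,0],"claw":1},{"rotation":[0.003,-0.002,0],"dp":[-0.165,0.061,0],"claw":1},{"rotation":[0.003,-0.002,0],"dp":[-0.195,0.072,0],"claw":1},{"rotation":[0.003,-0.002,0],"dp":[-0.207,0.077,0],"claw":1},{"rotation":[0.003,-0.002,0],"dp":[-0.207,0.077,0],"claw":1},{"rotation":[0.003,-0.002,0],"dp":[-0.207,0.077,0],"claw":1}]'
python3 -m inch '[{"rotation":[0,0,0],"dp":[0,0,0.03],"claw":1},{"rotation":[0,0,0],"dp":[0,0,0.06],"claw":1},{"rotation":[0,0,0],"dp":[0,0,0.09],"claw":1},{"rotation":[0,0,0],"dp":[0,0,0.1],"claw":1},{"rotation":[0,0,0],"dp":[0,0,0.1],"claw":1},{"rotation":[0,0,0],"dp":[0,0,0.1],"claw":1}]'
python3 - <<'E'
from h import *
im=snap('wrist','w22.png')
for n in ['sensor','fixture']: print(n,[(np.round(a['at'],1).tolist(),round(a['conf'],2)) for a in nets.place_of('wrist',n)])
im=snap('side','s22.png')
for n in ['sensor','fixture']: print(n,[(np.round(a['at'],1).tolist(),round(a['conf'],2)) for a in nets.place_of('side',n)])
im=snap('scene','c22.png')
for n in ['sensor','fixture']: print(n,[(np.round(a['at'],1).tolist(),round(a['conf'],2)) for a in nets.place_of('scene',n)])
goal([551.5,132,61.5],1.355)
a=cv2.imread('pics/s22.png')[130:230,200:340];b=cv2.imread('pics/c22.png')[170:290,260:400]
cv2.imwrite('pics/sc22.png',np.hstack([cv2.resize(a,(400,300)),cv2.resize(b,(400,300))]))
E
```

```text
t: 33.0
ee_pos: [551.3, 132.8, 205.2]
tool_rot: [-0.001, 0.781, 0.625, -0.001]
force: [0.3, 0.2, -3.0]
finger_gap: 0.431
t: 33.6
ee_pos: [551.6, 133.6, 106.1]
tool_rot: [-0.001, 0.78, 0.625, -0.0]
force: [0.1, 0.3, -2.0]
finger_gap: 0.434
sensor [([552.6, 140.2, 76.5], 0.86), ([645.9, -118.3, 1.6], 0.78)]
fixture [([552.0, 131.8, 1.0], 0.98), ([551.8, 138.7, 76.1], 0.42)]
sensor [([641.9, -112.5, 0.4], 0.76), ([552.1, 130.3, 76.3], 0.68)]
fixture [([312.8, 209.3, -0.3], 0.84), ([550.7, 132.2, 1.4], 0.83)]
sensor [([640.1, -114.9, -1.2], 0.92), ([551.3, 136.0, 71.4], 0.64)]
fixture [([311.6, 211.5, 1.2], 0.83), ([549.9, 130.8, -2.3], 0.7)]
pos [551.2 132.7 105.6] yaw 1.35 j6 -1.12 t 34.05 gap 0.433 F [-0.2  0.1 -2.8]
dp [-0.0006, 0.0005, 0.0441] rot [-0.002, 0.0, -0.005]
```

View pics/w22.png

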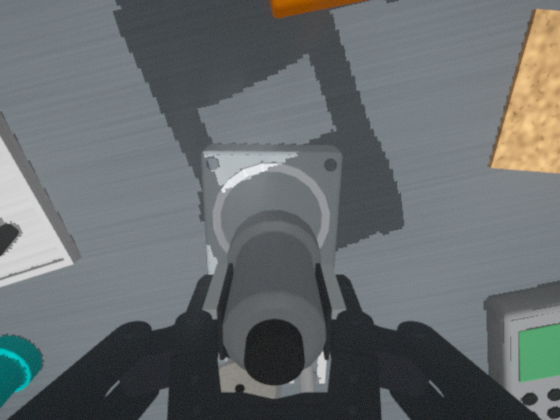

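View pics/sc22.png

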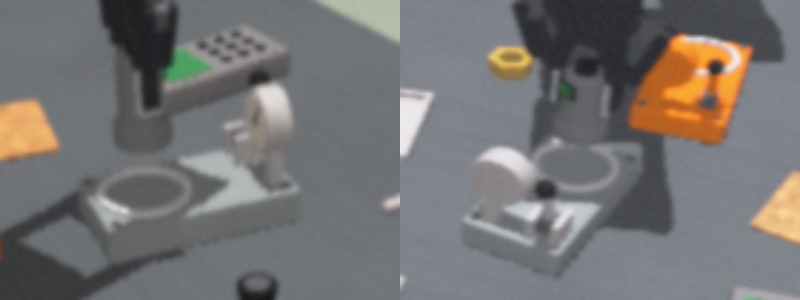

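Sensor and ring agree to within a few mm: ring about (551,132), TCP (551.2,132.7). I'll lower to just above the ring and look again.

```bash
python3 -m inch '[{"rotation":[-0.002,0,0],"dp":[-0.001,0,0.02],"claw":1},{"rotation":[-0.002,0,0],"dp":[-0.001,0,0.032],"claw":1},{"rotation":[-0.002,0,0],"dp":[-0.001,0,0.038],"claw":1},{"rotation":[-0.002,0,0],"dp":[-0.001,0,0.04],"claw":1},{"rotation":[-0.002,0,0],"dp":[-0.001,0,0.04],"claw":1},{"rotation":[-0.002,0,0],"dp":[-0.001,0,0.04],"claw":1}]'
python3 - <<'E'
from h import *
im=snap('wrist','w23.png')
snap('side','s23.png');snap('scene','c23.png')
goal([551,132,61.5],1.355)
a=cv2.imread('pics/s23.png')[150:225,215:315];b=cv2.imread('pics/c23.png')[200:275,270:370]
cv2.imwrite('pics/sc23.png',np.hstack([cv2.resize(a,(400,300)),cv2.resize(b,(400,300))]))
E
```

```text
t: 34.65
ee_pos: [551.3, 131.9, 66.0]
tool_rot: [0.0, 0.781, 0.625, 0.0]
force: [-0.8, -0.2, -1.8]
finger_gap: 0.434
pos [551.3 131.9  66.1] yaw 1.35 j6 -1.12 t 34.8 gap 0.433 F [ 0.5  0.5 -2.7]
dp [0.0001, -0.0003, 0.0046] rot [0.001, -0.0, -0.005]
```

View pics/w23.png

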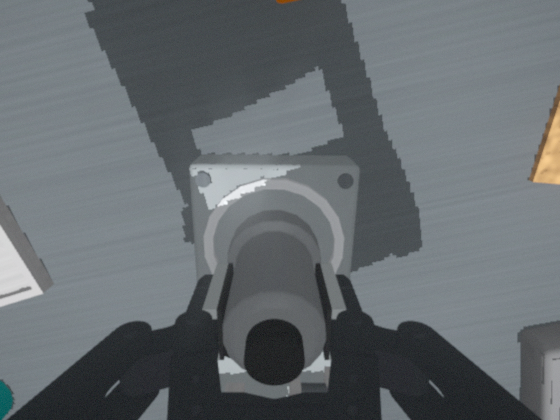

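View pics/sc23.png

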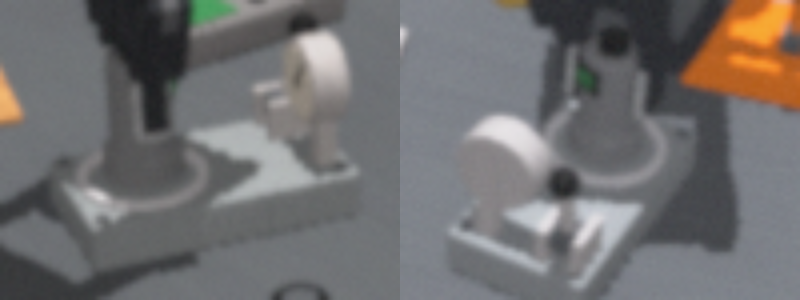

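The sensor's foot is centred inside the ring in all three views. Setting it down.

```bash
python3 -m inch '[{"rotation":[0,0,0],"dp":[0,0,0.002],"claw":1},{"rotation":[0,0,0],"dp":[0,0,0.004],"claw":1},{"rotation":[0,0,0],"dp":[0,0,0.005],"claw":1},{"rotation":[0,0,0],"dp":[0,0,0.005],"claw":1},{"rotation":[0,0,0],"dp":[0,0,0.005],"claw":1}]'
python3 -m inch '[{"rotation":[0,0,0],"dp":[0,0,0],"claw":0},{"rotation":[0,0,0],"dp":[0,0,0],"claw":-0.3},{"rotation":[0,0,0],"dp":[0,0,0],"claw":-1},{"rotation":[0,0,0],"dp":[0,0,0],"claw":-1},{"rotation":[0,0,0],"dp":[0,0,0],"claw":-1},{"rotation":[0,0,0],"dp":[0,0,0],"claw":-1}]'
python3 -m inch '[{"rotation":[0,0,0],"dp":[0,0,-0.03],"claw":-1},{"rotation":[0,0,0],"dp":[0,0,-0.07],"claw":-1},{"rotation":[0,0,0],"dp":[0,0,-0.12],"claw":-1},{"rotation":[0,0,0],"dp":[0,0,-0.17],"claw":-1},{"rotation":[0,0,0],"dp":[0,0,-0.2],"claw":-1},{"rotation":[0,0,0],"dp":[0,0,-0.2],"claw":-1},{"rotation":[0,0,0],"dp":[0,0,-0.2],"claw":-1},{"rotation":[0,0,0],"dp":[0,0,-0.2],"claw":-1}]'
python3 - <<'E'
from h import *
im=snap('wrist','w24.png');snap('side','s24.png')
for c in ['wrist','side','scene']:
  cams.get_image(c)
  for n in ['sensor','fixture','fitting','tray','plug','dish','nut']: print(c,n,[(np.round(a['at'],1).tolist(),round(a['conf'],2)) for a in nets.place_of(c,n)][:2])
goal([551,132,260],1.355)
E
```

```text
t: 35.3
ee_pos: [551.3, 131.9, 61.4]
tool_rot: [0.0, 0.781, 0.625, 0.0]
force: [-2.8, -0.6, 3.9]
finger_gap: 0.433
t: 35.9
ee_pos: [551.3, 131.9, 61.3]
tool_rot: [0.0, 0.781, 0.625, 0.0]
force: [-0.4, 0.2, -0.1]
finger_gap: 1.0
t: 36.7
ee_pos: [550.1, 131.7, 259.9]
tool_rot: [-0.0, 0.781, 0.625, -0.001]
force: [0.1, 0.6, -1.5]
finger_gap: 0.998
wrist sensor [([644.5, -115.8, -0.5], 0.72), ([555.0, 137.9, 33.2], 0.61)]
wrist fixture [([552.9, 132.2, -1.5], 0.72)]
wrist fitting [([507.9, -85.5, 4.9], 0.9)]
wrist tray [([507.5, -86.5, 0.1], 0.96)]
wrist plug []
wrist dish [([523.8, 354.8, -3.4], 0.7)]
wrist nut [([356.1, 25.8, -1.9], 0.8), ([742.1, 320.5, -0.8], 0.68)]
side sensor [([640.8, -116.1, -1.0], 0.89), ([549.9, 130.6, 30.2], 0.8)]
side fixture [([315.3, 206.9, 1.6], 0.71), ([550.0, 133.9, -1.4], 0.59)]
side fitting [([800.0, 11.4, 1.9], 0.66), ([510.4, -84.9, 3.8], 0.56)]
side tray [([505.0, -85.8, 3.0], 0.89)]
side plug [([527.9, -325.5, 5.2], 0.81), ([531.9, -325.9, 0.1], 0.53)]
side dish [([528.3, -324.5, -0.9], 0.67)]
side nut [([356.4, 21.6, -4.0], 0.55)]
scene sensor [([551.7, 133.1, 28.3], 0.92), ([527.2, -328.3, 0.6], 0.55)]
scene fixture [([310.3, 211.6, -0.2], 0.91), ([549.5, 128.9, 0.1], 0.88)]
scene fitting [([509.5, -88.0, 5.5], 0.56)]
scene tray [([509.7, -86.4, 1.3], 0.96)]
scene plug [([525.7, -329.8, 4.5], 0.74), ([507.8, -86.6, -1.2], 0.42)]
scene dish [([527.1, -325.4, -1.5], 0.97)]
scene nut [([357.5, 21.5, 1.0], 0.45)]
pos [551.  131.9 261.3] yaw 1.35 j6 -1.12 t 38.0 gap 1.002 F [ 0.6 -0.5 -0.1]
dp [0.0001, -0.0, 0.0013] rot [0.001, -0.0, -0.005]
```

View pics/w24.png

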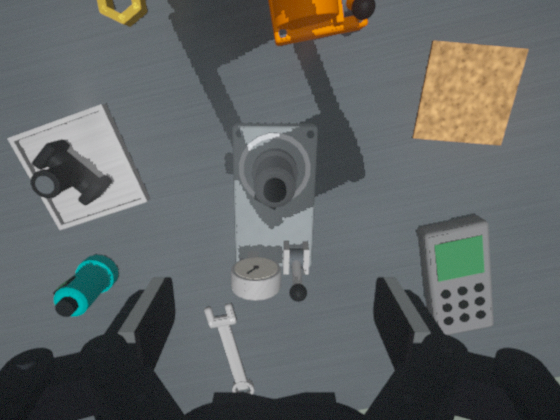

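View pics/s24.png

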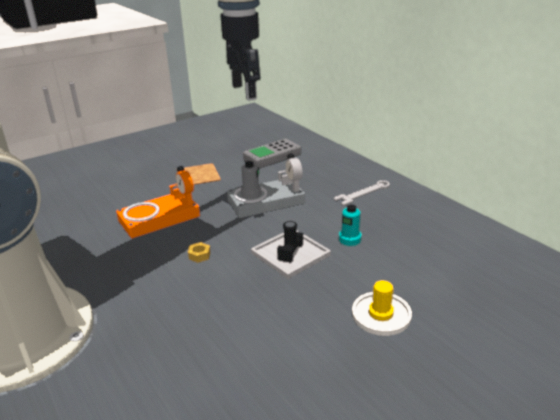

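The sensor stands inside the ring (wrist 274,180), the tee is in the tray, the plug is in the dish, and the bystanders are where they were. Handing in.

```bash
python3 -c "
from cell import order
print(order.sign_off())"
```

```text
the job is handed in; nothing more can be done
None
```

I finished the job and handed it in at about t = 38 s. The order was: sensor to the cork pad, tee to the tray, plug to the dish, then sensor into the grey fixture's ring.

- **Placings:** The last pictures show all three parts upright and let go. The gripper was open, about 200 mm above the point where it let go of the sensor.

| Part | Place | Distance from the middle, by the networks |
|---|---|---|
| Sensor | ring, at seat height (28–33 mm) | 3–6 mm |
| Tee fitting | tray | 1–5 mm |
| Plug | dish | 1–5 mm |

- **Bystanders:** Nut, wrench and handheld look unmoved. I measured the nut before and after, and it matched within the networks' error. I measured the wrench and handheld only once or twice after the start, also a match, and otherwise judged them from the pictures.
- **Disagreements:** The wrist camera put the sensor about 6 mm off the ring's centre, but the side and scene cameras said 3–5 mm and the pictures show it centred. The networks also gave a few false reports, such as a "dish" at the pad and a "plug" at the tray, which I ignored against the pictures.

No check failed, and the hand-in gives no verdict.

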